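# Set furniture legs to dry under the lamp canopy

### The arm

A 7-joint arm with a two-finger parallel gripper is mounted at the origin on the work surface. World frame = base frame: x ahead of the robot, y to its left, z up, the work surface at z = 0. Lengths are in mm, angles in rad, forces in N, time in s.
With the tool pointing down it reaches from about 400 to 875 mm from the base axis. Payload 4.4 kg.
Tool frame: the origin (TCP) lies at the very end of the fingers, on their centre line; the grasp point (between the pads) lies behind it (ctrl.hold_point_z is the z of the grasp point in the tool frame, in mm); z points along the fingers, y is the direction in which the jaws open and shut (so a half turn about z gives the same grasp; the last joint's range is limited). The gripper opens to 85 mm and grips with 20 to 120 N. Pads are 22 mm wide; open, the fingers measure 114 mm over their backs; the gripper's body (76 mm by 85 mm) begins 54 mm behind the grasp point. The pads swing forward as they close: fully open they stand 13 mm farther back than shut.
Start: joints at [-1.24, 0.628, 0.038, 1.517, -0.027, 0.996, -0.02], TCP at [251.183, 599.521, 231.313] pointing down, gripper open.
Joint ranges: [-3.06, 3.06], [-0.37, 2.12], [-1.25, 1.32], [0.18, 2.47], [-1.1, 4.24], [0.23, 1.98], [-2.94, 2.94]. Speed limits (rad/s): [2.57, 2.57, 3.14, 3.14, 3.14, 3.14, 3.14].

### API

Orientations are given as [roll, pitch, yaw] about the fixed x, y, z axes, in that order (R = Rz(yaw) Ry(pitch) Rx(roll)).
In Python, from cell import ctrl, vision gives the robot as it stands.
- The arm moves only by the shell command python3 -m crank 'ROWS' [OPENING]. ROWS is JSON, a list of rows, each an object of numbers: "x", "y", "z": the shift along the tool's x, y, z in cm; "spin": the turn about the tool's z in rad. A call has 1 to 5 rows; each row shifts and turns the commanded pose from where the row before left it, along the tool's axes as they then stand; what a row does not reach is not made up. A row lasts 1/10 s, in which the tool goes at most 50 mm and 8.59 degrees, less where a joint would pass 70% of its speed; a pose out of reach is approached as far as the arm can. A call is refused whole if a number of a shift passes 5 or a number of a turn 0.15, either way. A call with a gripper value outside its range is refused whole. OPENING is the opening in per cent of the stroke, from 0 (shut) to 100 (fully open), set as the call begins (- or left out, the last holds). The fingers move at their own pace and stop on an object; the grip force is fixed at half the most. Time passes only in rows, so rows that do not move let the fingers close. It gives the time, the measured TCP pose, the force and the opening at its end, in the units of the state.
- ctrl.read_state(): the state, without advancing time (a new reading comes with each control period).
- vision.get_image(name): name is "scene" or "side" or "wrist"; returns the picture (400x640x3 uint8, blue, green, red); there is no depth.
- vision.calibration(name): a dict with "vfov" (degrees; the focal length in pixels is half the picture's height over the tangent of half this angle, whatever the lens; pixels are square), "cx", "cy" (the principal point, pixels), "distortion" ([k1, k2, p1, p2, k3] as OpenCV has them; the pictures are not rectified), "eye" and "rotation" of the camera in the world. Camera axes: x right, y up, looking along -z (the intrinsics and any distortion apply to the point x, -y, -z); pixel columns grow to the right and rows downward; lengths in mm; the calibration is good to about 2 mm. A picture is of the moment at which its call begins: read the wrist's pose just before it. calibration takes no time and is no camera call; for the wrist camera it gives the pose at the moment of the call.
- ctrl.finish_job(): hands the job in, once; it reports no verdict.
Trained networks look in the newest picture that a camera, given by its name, has taken for a name from the list of things; names that differ only in an ending like _2 or _b are one class to them, and where a whole thing is asked for, a point or a joint stands for the part that bears it (a point fixed in the world has none). Each returns a list of dicts, best first, with "score" (0 to 1); they miss things now and then, are a little off and sometimes report something else, mostly with a low value. They report only what shows in the picture. A call takes as long as a camera call. They do not tell look-alikes from the thing itself.
- vision.boxes_of(name, camera): "extent" ([left, top, right, bottom] in pixels, round what is visible of it).
- vision.regions_of(name, camera): "mask" (400x640 bool, what is visible of it) and "extent" ([left, top, right, bottom] in pixels, round what is visible of it).
- vision.place_of(name, camera): "point" ([column, row] in pixels: a listed point, or the origin of a listed thing).
The state is a dict: "clock": time; "qpos": joint angles; "qd": joint speeds; "tau": joint torques, N m; "eef_pos": TCP position; "tool_rot": TCP orientation; "force": force on the tool from outside, world axes, zero at the start; "torque": the same for the moment, N m; "width": finger opening in mm.
Only numpy, scipy, OpenCV 4.12 (cv2) and the standard library are available. Lean on these libraries where they do the work, as an engineer would, in place of code of your own. Each camera call takes 0.05 s, during which the arm holds its last target.

### The job

Pull the drying sled fully out and put the solder reel that was left on it into the small plywood tray. Then take every furniture leg from the rack and stand it upright on its narrow foot on the sled, letting go slowly and making sure it stays still; once all stand, push the sled gently and fully home under the canopy without any leg falling, and only then flip the canopy's switch on. Do not bump the canopy or disturb the glue bottle, mug or screwdriver.

Things in the scene. Friction and masses are not known exactly. Their poses are not given: they have to be found in the camera images.
- sled (a joint): travel of the sled along its rails in m: 0 = fully out from under the canopy, 0.24 = fully home under it against the stop. It slides with a light friction (about 1.5 N) and stays where it is left.
- sled_top (a point): centre of the top face of the sled, a square plywood deck 190 x 190 mm, 30 mm above the bench. Moves with the sled; its y axis points along the rails towards the canopy (the way home), z up. Fully out, this point is 125 mm short of the front edge of the canopy; the canopy (240 x 235 mm) has its underside 228 mm and its top 258 mm above the bench, and stands on four posts, 206 mm apart inside.
- sled_grip (a point): centre of the top of the sled's wooden handle: an upright post 20 mm wide along the sled's x, 24 mm along y, rising from 30 to 92 mm above the bench, 190 mm behind the deck's centre (away from the canopy).
- canopy: the fixed lamp canopy on its four posts: a white open frame of bars with one lamp tube down its middle, so that one can look down through it; origin and axes those of the rail unit: on the bench under the deck's centre when the sled is fully out, y towards the canopy, whose frame spans y = 125 to 360 mm and x = +-120 mm there.
- rack: fixed plywood rack, origin under its centre on the bench. Its 12 mm top board (210 x 170 mm) has its upper face at 130 mm and four notches 46 mm wide, two open to +y and two to -y; the legs hang in them by their collars, at rack x = +-48 mm, y = +-52 mm. A leg comes out straight up or out through the open side of its notch.
- reel: solder reel, 52 mm across, 50 mm tall, 0.2 kg, standing on its flange on the sled at the start. Origin: centre of its underside, z up its axis.
- tray: fixed small plywood tray for the reel, open on top, 106 x 140 mm outside, 30 mm high, walls and floor 5 mm; origin under its centre, long side along its y.
- switch (a joint): the canopy's toggle lever in rad: 0 = off (leaning to its own -x), 1.0 = on (leaning to its own +x); stays where it is left.
- switch_tip (a point): tip of the switch's toggle lever, an 80 mm black lever standing up from a grey block on the bench; this point's x axis, taken level, points the way the lever is pushed from off to on, within 0.25 rad of world +x. The tip swings about 77 mm from off to on in an arc over the block.
- glue: bystander: white glue bottle, 52 mm across, 130 mm tall; origin under its centre. Not to be disturbed.
- mug: bystander: blue mug, 80 mm across, 90 mm tall; origin under its centre. Not to be disturbed.
- driver: bystander: screwdriver lying on the bench, origin under its middle. Not to be disturbed.
- leg0: tapered wooden furniture leg, 167 mm tall: foot 28 mm across at the bottom, widening to 42 mm at 115 mm; then a steel collar 62 mm across from 115 to 125 mm; then a round tenon 28 mm across from 125 to 167 mm, the place to hold it. Top-heavy (about 0.24 kg, centre of mass about 100 mm up). Origin: centre of the foot's underside; z runs up the axis to the tenon. Starts hanging upright in a rack notch, foot 15 mm above the bench. None if this leg is absent.
- leg1: tapered wooden furniture leg, 167 mm tall: foot 28 mm across at the bottom, widening to 42 mm at 115 mm; then a steel collar 62 mm across from 115 to 125 mm; then a round tenon 28 mm across from 125 to 167 mm, the place to hold it. Top-heavy (about 0.24 kg, centre of mass about 100 mm up). Origin: centre of the foot's underside; z runs up the axis to the tenon. Starts hanging upright in a rack notch, foot 15 mm above the bench. None if this leg is absent.
- leg2: tapered wooden furniture leg, 167 mm tall: foot 28 mm across at the bottom, widening to 42 mm at 115 mm; then a steel collar 62 mm across from 115 to 125 mm; then a round tenon 28 mm across from 125 to 167 mm, the place to hold it. Top-heavy (about 0.24 kg, centre of mass about 100 mm up). Origin: centre of the foot's underside; z runs up the axis to the tenon. Starts hanging upright in a rack notch, foot 15 mm above the bench. None if this leg is absent.
- leg3: tapered wooden furniture leg, 167 mm tall: foot 28 mm across at the bottom, widening to 42 mm at 115 mm; then a steel collar 62 mm across from 115 to 125 mm; then a round tenon 28 mm across from 125 to 167 mm, the place to hold it. Top-heavy (about 0.24 kg, centre of mass about 100 mm up). Origin: centre of the foot's underside; z runs up the axis to the tenon. Starts hanging upright in a rack notch, foot 15 mm above the bench. None if this leg is absent.
Not all that is in view belongs to the job. Of the things like the reel, leave any that is orange or purple; of the rest the larger one is meant.

How it is judged (in metres and radians):
On the way, in this order (a step that is already met when the one before it is completed fails the run):
1. the sled is fully out and the reel lies in the tray, let go (value of joint sled below 0.012 m and x of reel in the frame of tray between -0.05 and 0.05 m and y of reel in the frame of tray between -0.067 and 0.067 m and height (world z) of reel below 0.04 m and contact force between the fingers and reel below 0.1 N), for 0.2 s.
2. with the sled still out and the switch off, every leg stands upright and still on the sled, let go (value of joint sled below 0.012 m and value of joint switch below 0.4 rad and angle between each of leg0, leg1, leg2, leg3's own z axis and vertical below 0.06 rad and x of leg0 in the frame of sled_top between -0.092 and 0.092 m and y of leg0 in the frame of sled_top between -0.092 and 0.092 m and z of leg0 in the frame of sled_top between -0.004 and 0.005 m and linear speed of each of leg0, leg1, leg2, leg3 below 0.03 m/s and contact force between the fingers and leg0 below 0.1 N and x of leg1 in the frame of sled_top between -0.092 and 0.092 m and y of leg1 in the frame of sled_top between -0.092 and 0.092 m and z of leg1 in the frame of sled_top between -0.004 and 0.005 m and contact force between the fingers and leg1 below 0.1 N and x of leg2 in the frame of sled_top between -0.092 and 0.092 m and y of leg2 in the frame of sled_top between -0.092 and 0.092 m and z of leg2 in the frame of sled_top between -0.004 and 0.005 m and contact force between the fingers and leg2 below 0.1 N and x of leg3 in the frame of sled_top between -0.092 and 0.092 m and y of leg3 in the frame of sled_top between -0.092 and 0.092 m and z of leg3 in the frame of sled_top between -0.004 and 0.005 m and contact force between the fingers and leg3 below 0.1 N), for 0.6 s.
3. the sled is fully home under the canopy with every leg still standing on it, the switch still off (value of joint sled above 0.232 m and value of joint switch below 0.4 rad and angle between each of leg0, leg1, leg2, leg3's own z axis and vertical below 0.06 rad and x of leg0 in the frame of sled_top between -0.092 and 0.092 m and y of leg0 in the frame of sled_top between -0.092 and 0.092 m and z of leg0 in the frame of sled_top between -0.004 and 0.005 m and x of leg1 in the frame of sled_top between -0.092 and 0.092 m and y of leg1 in the frame of sled_top between -0.092 and 0.092 m and z of leg1 in the frame of sled_top between -0.004 and 0.005 m and x of leg2 in the frame of sled_top between -0.092 and 0.092 m and y of leg2 in the frame of sled_top between -0.092 and 0.092 m and z of leg2 in the frame of sled_top between -0.004 and 0.005 m and x of leg3 in the frame of sled_top between -0.092 and 0.092 m and y of leg3 in the frame of sled_top between -0.092 and 0.092 m and z of leg3 in the frame of sled_top between -0.004 and 0.005 m), for 0.2 s.
4. the switch is on (value of joint switch above 0.85 rad), for 0.2 s.
At the end, for the whole second after the job is handed in: The sled is home (travel over 232 mm of 240), every leg present stands on its foot on the sled (tilt under 0.06 rad, foot on the deck, within 92 mm of its centre each way), still and let go; the reel is inside the tray; the switch is on (over 0.85 rad) (value of joint sled above 0.232 m and value of joint switch above 0.85 rad and x of reel in the frame of tray between -0.05 and 0.05 m and y of reel in the frame of tray between -0.067 and 0.067 m and height (world z) of reel below 0.04 m and contact force between the fingers and reel below 0.1 N and angle between each of leg0, leg1, leg2, leg3's own z axis and vertical below 0.06 rad and x of leg0 in the frame of sled_top between -0.092 and 0.092 m and y of leg0 in the frame of sled_top between -0.092 and 0.092 m and z of leg0 in the frame of sled_top between -0.004 and 0.005 m and linear speed of each of leg0, leg1, leg2, leg3 below 0.03 m/s and contact force between the fingers and leg0 below 0.1 N and x of leg1 in the frame of sled_top between -0.092 and 0.092 m and y of leg1 in the frame of sled_top between -0.092 and 0.092 m and z of leg1 in the frame of sled_top between -0.004 and 0.005 m and contact force between the fingers and leg1 below 0.1 N and x of leg2 in the frame of sled_top between -0.092 and 0.092 m and y of leg2 in the frame of sled_top between -0.092 and 0.092 m and z of leg2 in the frame of sled_top between -0.004 and 0.005 m and contact force between the fingers and leg2 below 0.1 N and x of leg3 in the frame of sled_top between -0.092 and 0.092 m and y of leg3 in the frame of sled_top between -0.092 and 0.092 m and z of leg3 in the frame of sled_top between -0.004 and 0.005 m and contact force between the fingers and leg3 below 0.1 N); the robot touches nothing.
It fails at once if the glue bottle, mug or screwdriver is disturbed (moved over 25 mm) (distance of any of glue, mug, driver from where it was at the start of the episode above 0.025 m).
It fails at once if the canopy or its posts are bumped (over 15 N) (contact force between anything else and canopy above 15 N).
It fails at once if a loaded sled is slammed (faster than 0.4 m/s) (velocity of joint sled above 0.4 m/s).
Of leg0, leg1, leg2, leg3 only 2 to 4 are there at a start; the rules pass over those that are not, and their reading is None.
At some moment in a run one of reel may be knocked a few centimetres aside while the robot is not near it.
It also fails if it takes over 210 s, if anything falls off the work surface, if the arm or the gripper's body presses on something with over 40 N, if the wrist force passes 120 N, or if a joint passes its speed limit or range.

## Working session

There is one attempt and no reset: what is moved stays moved. The work goes in short steps, Python scripts to look and compute and a shell command to move; the robot and the scene stay as the last step left them, time stands still between calls to the robot, and variables do not carry over. Pictures are saved under pics/ and viewed, and the job is handed in when it is done.

```bash
ls; mkdir -p pics; python3 - <<'E'
from cell import ctrl, vision
import cv2
print(ctrl.read_state()); print(ctrl.hold_point_z)
for n in ["scene","side","wrist"]:
    im=vision.get_image(n); cv2.imwrite(f"pics/{n}0.png",im); print(n,vision.calibration(n))
E
```

```text
pics
{'clock': 0.0, 'qpos': array([-1.23977969,  0.62935611,  0.03845434,  1.51836335, -0.02699407,
        0.99631029, -0.02000571]), 'qd': array([-0.00225032,  0.000665  ,  0.00031987, -0.00108983,  0.00119153,
       -0.00145089,  0.00282978]), 'tau': array([-1.58954090e-04, -5.63391924e+01,  1.22604501e+00, -1.93450785e+01,
        1.09485170e-02,  1.05195094e-02,  8.45144967e-06]), 'eef_pos': array([250.95381638, 598.92103828, 230.38434404]), 'tool_rot': array([-3.13967432e+00,  3.81399230e-05,  2.74476366e+00]), 'force': array([-0.10763191,  0.33401987,  0.07382731]), 'torque': array([-0.02826859, -0.03611988,  0.06171582]), 'width': 85.44796469733673}
-18.700000000000003
scene {'vfov': 44.054520391783804, 'cx': 314.21860133155917, 'cy': 200.38588133029504, 'distortion': array([-0.02316803,  0.        ,  0.        ,  0.        ,  0.        ]), 'eye': array([1343.15939105, -417.53791946, 1020.73918573]), 'rotation': array([ 0.77157076, -0.01358826,  1.11333561])}
side {'vfov': 52.02580173264147, 'cx': 319.75966178440814, 'cy': 197.22582495971875, 'distortion': array([-0.08969541,  0.        ,  0.        ,  0.        ,  0.        ]), 'eye': array([343.32281125, 651.06140627, 849.35188181]), 'rotation': array([ 0.72459413,  0.01912787, -2.86017951])}
wrist {'vfov': 69.41370507492599, 'cx': 322.6427363711454, 'cy': 196.74914103333845, 'distortion': array([-0.05108028,  0.        ,  0.        ,  0.        ,  0.        ]), 'eye': array([188.47554832, 624.33209331, 372.79232729]), 'rotation': array([-0.27050959,  0.0012187 ,  1.17355747])}
```

View pics/scene0.png

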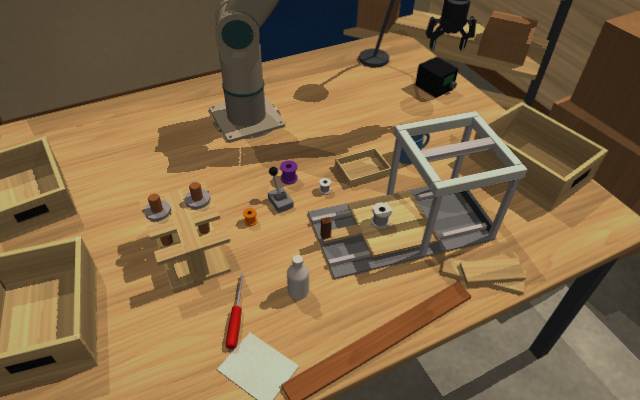

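View pics/side0.png

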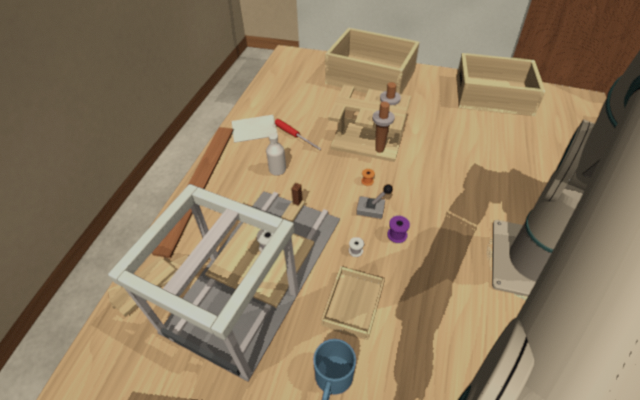

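View pics/wrist0.png

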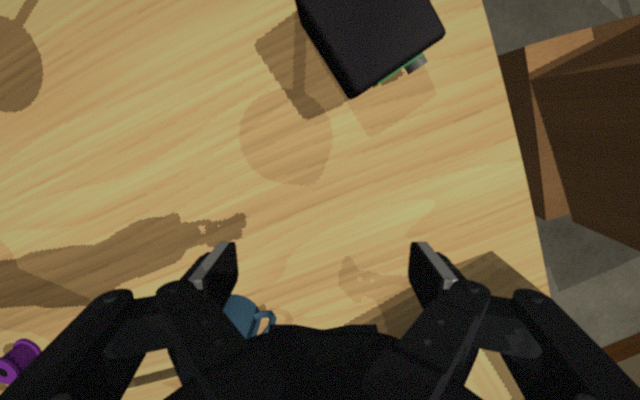

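```bash
cat > h.py <<'E'
import numpy as np, cv2
from scipy.spatial.transform import Rotation as Ro
from scipy.optimize import least_squares
from cell import ctrl, vision
def cam(n):
    c=vision.calibration(n); f=200/np.tan(np.radians(c['vfov'])/2)
    K=np.array([[f,0,c['cx']],[0,f,c['cy']],[0,0,1]])
    return dict(K=K,d=np.array(c['distortion'],float),e=np.array(c['eye']),R=Ro.from_euler('xyz',c['rotation']).as_matrix())
F=np.diag([1,-1,-1.])
def proj(c,P):
    P=np.atleast_2d(np.asarray(P,float)); q=(P-c['e'])@c['R']@F
    return cv2.projectPoints(q.reshape(-1,1,3),np.zeros(3),np.zeros(3),c['K'],c['d'])[0].reshape(-1,2)
def ray(c,p):
    u=cv2.undistortPoints(np.array([[p]],float),c['K'],c['d'])[0,0]
    return c['R']@F@np.array([u[0],u[1],1])
def onz(c,p,z):
    r=ray(c,p); return c['e']+r*(z-c['e'][2])/r[2]
def tri(cs,ps):
    A=[];b=[]
    for c,p in zip(cs,ps):
        r=ray(c,p); r/=np.linalg.norm(r); M=np.eye(3)-np.outer(r,r); A.append(M); b.append(M@c['e'])
    x=np.linalg.lstsq(np.vstack(A),np.hstack(b),rcond=None)[0]
    res=max(np.linalg.norm(M@x-bb) for M,bb in zip(A,b))
    return x,res
def st():
    s=ctrl.read_state(); print('t',round(s['clock'],2),'pos',s['eef_pos'].round(1),'rot',s['tool_rot'].round(3),'F',s['force'].round(1),'w',round(s['width'],1),'q',s['qpos'].round(2)); return s
def grid(im,n):
    cv2.imwrite(f'pics/{n}.png',im)
def steps(target,yaw=None):
    """shift in tool axes cm from measured pose to target tcp (mm)"""
    s=ctrl.read_state(); R=Ro.from_euler('xyz',s['tool_rot']).as_matrix()
    d=R.T@(np.array(target)-s['eef_pos'])/10; o='cm '+str(d.round(2))
    if yaw is not None:
        # tool yaw (with roll=pi): spin about tool z = -dyaw
        dy=(yaw-s['tool_rot'][2]+np.pi)%(2*np.pi)-np.pi; o+=' spin '+str(round(-dy,3))
    print(o)
E
python3 - <<'E'
from h import *
for n in ["scene","side"]:
    vision.get_image(n)
    for t in ["sled_top","sled_grip","canopy","rack","reel","tray","switch_tip","glue","mug","driver","leg0"]:
        r=vision.place_of(t,n); print(n,t,[(np.round(x['point']).tolist(),round(x['score'],2)) for x in r[:5]])
st()
E
```

```text
scene sled_top [([389.0, 222.0], 0.83)]
scene sled_grip [([326.0, 221.0], 0.7)]
scene canopy [([233.0, 312.0], 0.26)]
scene rack [([192.0, 253.0], 0.95)]
scene reel [([380.0, 218.0], 0.86), ([250.0, 222.0], 0.62), ([290.0, 181.0], 0.59), ([325.0, 189.0], 0.43)]
scene tray [([365.0, 173.0], 0.67)]
scene switch_tip [([272.0, 173.0], 0.44)]
scene glue [([298.0, 291.0], 0.92)]
scene mug [([406.0, 152.0], 0.5)]
scene driver [([235.0, 315.0], 0.56)]
scene leg0 [([202.0, 231.0], 0.96), ([166.0, 238.0], 0.55)]
side sled_top [([259.0, 259.0], 0.98)]
side sled_grip [([295.0, 185.0], 0.75), ([260.0, 259.0], 0.44)]
side canopy []
side rack [([367.0, 140.0], 0.66), ([271.0, 248.0], 0.44)]
side reel [([395.0, 236.0], 0.86), ([357.0, 250.0], 0.76), ([367.0, 178.0], 0.69), ([270.0, 246.0], 0.55)]
side tray [([350.0, 308.0], 0.83)]
side switch_tip [([391.0, 190.0], 0.66)]
side glue [([276.0, 168.0], 0.85)]
side mug [([332.0, 376.0], 0.84), ([366.0, 139.0], 0.21)]
side driver [([292.0, 138.0], 0.79)]
side leg0 [([381.0, 152.0], 0.59), ([296.0, 137.0], 0.17)]
t 1.35 pos [251.2 599.5 231.3] rot [ 3.142 -0.     2.745] F [-0.1  0.3 -0.6] w 85.3 q [-1.24  0.63  0.04  1.52 -0.03  1.   -0.02]
```

View crop.

```bash
python3 - <<'E'
from h import *
a=cv2.imread('pics/scene0.png'); 
cv2.imwrite('pics/crop1.png',cv2.resize(a[110:285,230:530],None,fx=2.6,fy=2.6,interpolation=cv2.INTER_CUBIC))
b=cv2.imread('pics/side0.png'); 
cv2.imwrite('pics/crop2.png',cv2.resize(b[60:390,110:430],None,fx=1.8,fy=1.8,interpolation=cv2.INTER_CUBIC))
cv2.imwrite('pics/crop3.png',cv2.resize(a[160:300,110:260],None,fx=4,fy=4,interpolation=cv2.INTER_CUBIC))
S,D=cam('scene'),cam('side')
for n,p,q in [("top",(389,222),(259,259)),("grip",(326,221),(295,185)),("rack",(192,253),(367,140)),("reel",(380,218),(270,246)),("small",(325,189),(357,250)),("tray",(365,173),(350,308)),("tip",(272,173),(391,190)),("glue",(298,291),(276,168)),("mug",(406,152),(332,376)),("driver",(235,315),(292,138)),("legA",(202,231),(381,152))]:
    x,r=tri([S,D],[p,q]); print(n,x.round(),round(r,1))
E
```

```text
top [643. 175.  22.] 6.5
grip [616. -12.  92.] 0.1
rack [ 491. -339.   -1.] 0.6
reel [629. 147.  39.] 1.1
small [431.  81.   3.] 1.8
tray [411. 230.  -9.] 0.8
tip [380. -64.  83.] 3.2
glue [ 723. -140.    5.] 0.7
mug [405. 389.  10.] 5.7
driver [ 720. -296.   -2.] 7.2
legA [ 437. -292.    3.] 1.7
```

View pics/crop1.png

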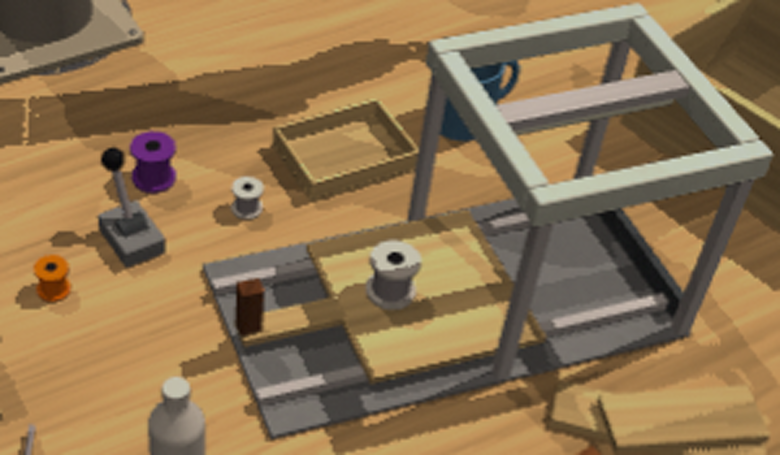

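View pics/crop2.png

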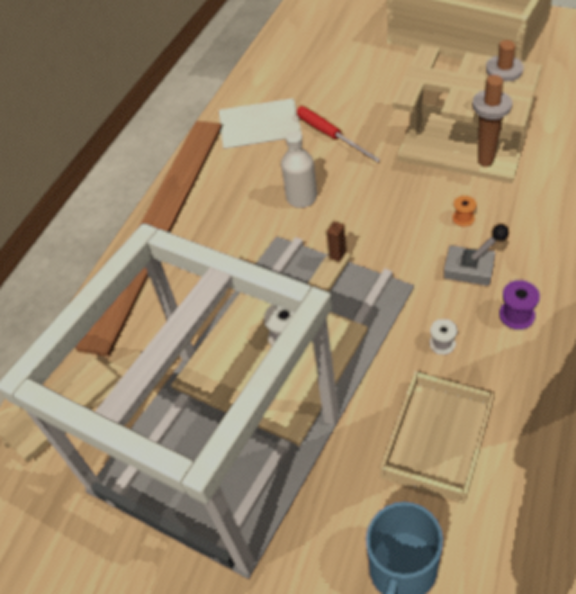

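View pics/crop3.png

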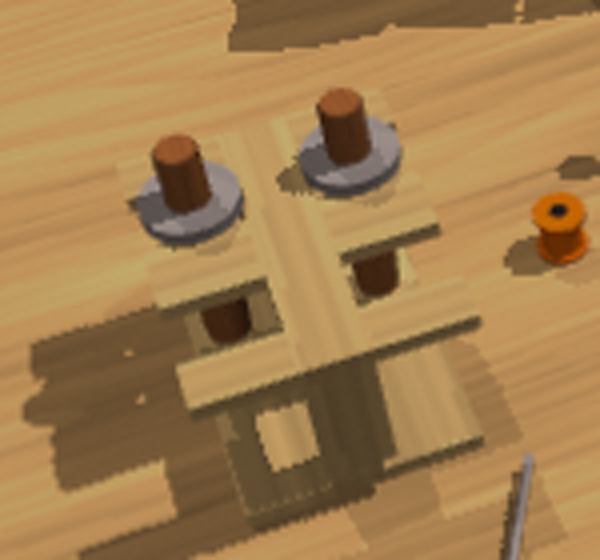

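```bash
cat > fit.py <<'E'
from h import *
S,D=cam('scene'),cam('side')
def sc(p): return np.array([230+p[0]/2.6,110+p[1]/2.6])
def sd(p): return np.array([110+p[0]/1.8,60+p[1]/1.8])
def W(u,P):
    x,y,a=u; c,s=np.cos(a),np.sin(a); P=np.array(P,float)
    return np.array([x+c*P[0]-s*P[1],y+s*P[0]+c*P[1],P[2]])
obs=[(S,sc((430,43)),(-120,125,258)),(S,sc((640,5)),(-120,360,258)),(S,sc((770,150)),(120,360,258)),(S,sc((537,207)),(120,125,258)),
(D,sd((150,230)),(120,125,258)),(D,sd((328,295)),(-120,125,258)),(D,sd((190,484)),(-120,360,258)),(D,sd((5,385)),(120,360,258))]
g=(616-0,-12)
def f(u):
    return np.concatenate([proj(c,W(u,P))[0]-p for c,p,P in obs])
r=least_squares(f,[630,120,-0.14],loss='soft_l1'); print(r.x,f(r.x).reshape(-1,2).round(1))
u=r.x; print('grip in rail',W((0,0,-u[2]),[616-u[0],-12-u[1],92]))
E
python3 fit.py
```

```text
[ 6.25181246e+02  7.86965158e+01 -1.77179070e-01] [[-0.7 -1.9]
 [ 0.9 -1.1]
 [ 2.1  2.1]
 [-0.2 -1.2]
 [-3.4 -5.7]
 [ 1.2 -1.5]
 [ 3.9  3.5]
 [-6.3 -2.2]]
grip in rail [  6.94806781 -90.89487116  92.        ]
```

```bash
cat > ov.py <<'E'
from h import *
def W(u,P):
    x,y,a=u; c,s=np.cos(a),np.sin(a); P=np.array(P,float).reshape(-1,3)
    return np.c_[x+c*P[:,0]-s*P[:,1],y+s*P[:,0]+c*P[:,1],P[:,2]]
def box(x0,x1,y0,y1,z0,z1):
    v=np.array([[x,y,z] for x in(x0,x1) for y in(y0,y1) for z in(z0,z1)],float)
    e=[(i,j) for i in range(8) for j in range(i) if bin(i^j).count('1')==1]
    return v,e
def drawbox(im,c,u,b,col=(0,255,0),k=1,o=(0,0)):
    v,e=box(*b); p=((proj(c,W(u,v))-o)*k).astype(int)
    for i,j in e: cv2.line(im,tuple(map(int,p[i])),tuple(map(int,p[j])),col,1)
def circ(im,c,cen,r,col=(0,255,0),k=1,o=(0,0)):
    t=np.linspace(0,2*np.pi,30); P=np.c_[cen[0]+r*np.cos(t),cen[1]+r*np.sin(t),0*t+cen[2]]
    p=((proj(c,P)-o)*k).astype(np.int32); cv2.polylines(im,[p],True,col,1)
E
python3 - <<'E'
from ov import *
u=(625.2,78.7,-.1772); s=0.1*1000
for n,o,w,k in [('scene',(230,110),(300,180),2.6),('side',(110,170),(270,220),2.7)]:
    a=cv2.imread(f'pics/{n}0.png'); o=np.array(o); c=cam(n)
    a=cv2.resize(a[o[1]:o[1]+w[1],o[0]:o[0]+w[0]],None,fx=k,fy=k,interpolation=cv2.INTER_CUBIC)
    drawbox(a,c,u,(-120,120,125,360,228,258),k=k,o=o)
    drawbox(a,c,u,(-95,95,s-95,s+95,18,30),(0,0,255),k=k,o=o)
    drawbox(a,c,u,(-10,10,s-202,s-178,30,92),(0,0,255),k=k,o=o)
    cv2.imwrite(f'pics/ov_{n}.png',a)
E
```

```text
(no output)
```

View pics/ov_scene.png

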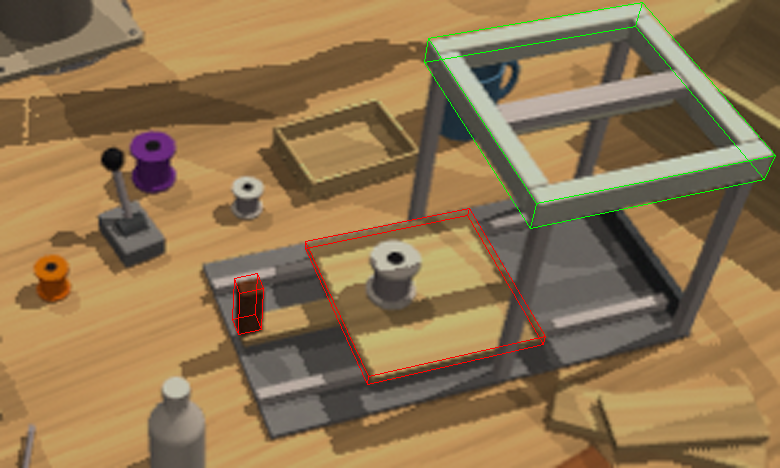

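View pics/ov_side.png

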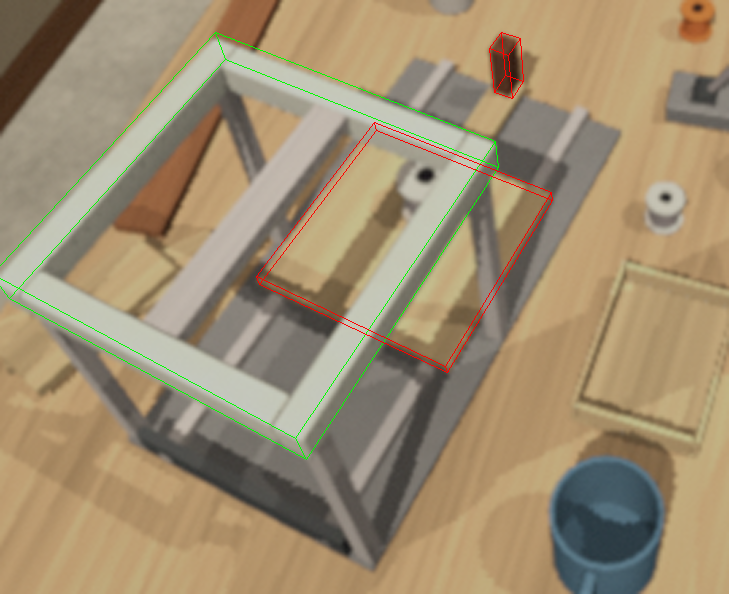

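```bash
python3 -m crank '[{"spin":-0.11,"z":-3.5},{"spin":-0.11,"z":-3.5}]'; python3 -c "
from h import *
st(); steps((612,-10,300),2.965)"
```

```text
t 1.35 pos [251.2 599.5 231.3] rot [ 3.142 -0.     2.745] F [-0.1  0.3 -0.6] w 85.3 q [-1.24  0.63  0.04  1.52 -0.03  1.   -0.02]
cm [-56.84 -42.27  -6.87] spin -0.22invalid input at $[0]: expected keys x, y, z, spin
```

All four keys are needed in a row.

```bash
python3 -m crank '[{"x":0,"y":0,"z":-3.5,"spin":-0.11},{"x":0,"y":0,"z":-3.5,"spin":-0.11}]'; python3 -c "
from h import *
st(); steps((612,-10,300),2.965)"
```

```text
clock: 1.55
eef_pos: [250.8, 598.8, 301.0]
tool_rot: [-3.139, -0.0, 2.969]
force: [1.1, 0.9, 0.4]
width: 85.1
t 1.55 pos [250.8 598.8 301. ] rot [-3.139 -0.     2.969] F [1.1 0.9 0.4] w 85.1 q [-1.21  0.57 -0.02  1.42  0.01  1.15  0.17]
cm [-46.02 -53.79   0.25] spin 0.004
```

```bash
R='x'; python3 -m crank '[{"x":-2.9,"y":-3.4,"z":0,"spin":0},{"x":-2.9,"y":-3.4,"z":0,"spin":0},{"x":-2.9,"y":-3.4,"z":0,"spin":0},{"x":-2.9,"y":-3.4,"z":0,"spin":0},{"x":-2.9,"y":-3.4,"z":0,"spin":0}]'; python3 -m crank '[{"x":-2.9,"y":-3.4,"z":0,"spin":0},{"x":-2.9,"y":-3.4,"z":0,"spin":0},{"x":-2.9,"y":-3.4,"z":0,"spin":0},{"x":-2.9,"y":-3.4,"z":0,"spin":0},{"x":-2.9,"y":-3.4,"z":0,"spin":0}]'; python3 -c "
from h import *
st(); steps((612,-10,300),2.965)"
```

```text
clock: 2.05
eef_pos: [364.8, 405.0, 301.5]
tool_rot: [3.141, 0.0, 2.965]
force: [0.3, 0.8, -0.0]
width: 85.3
clock: 2.55
eef_pos: [477.6, 212.2, 301.6]
tool_rot: [3.141, 0.0, 2.965]
force: [1.1, 0.5, -0.0]
width: 85.3
t 2.55 pos [477.6 212.2 301.6] rot [3.141 0.    2.965] F [ 1.1  0.5 -0. ] w 85.3 q [-0.51  0.37  0.06  1.78 -0.02  1.    0.95]
cm [-17.14 -19.51   0.16] spin -0.0
```

```bash
python3 -m crank '[{"x":-3.4,"y":-3.9,"z":0,"spin":0},{"x":-3.4,"y":-3.9,"z":0,"spin":0},{"x":-3.4,"y":-3.9,"z":0,"spin":0},{"x":-3.4,"y":-3.9,"z":0,"spin":0},{"x":-3.4,"y":-3.9,"z":0,"spin":0}]';python3 -m crank '[{"x":0,"y":0,"z":0,"spin":0},{"x":0,"y":0,"z":0,"spin":0}]'; python3 -c "
from h import *
st(); steps((612,-10,300),2.965)
c=cam('wrist'); im=vision.get_image('wrist'); cv2.imwrite('pics/w1.png',im)
for t in ['sled_grip','sled_top','reel','glue','switch_tip']:
    print(t,[(np.round(x['point'],1).tolist(),round(x['score'],2)) for x in vision.place_of(t,'wrist')])
r=vision.place_of('sled_grip','wrist')
for x in r: print(onz(c,x['point'],92))
"
```

```text
clock: 3.05
eef_pos: [606.2, -2.4, 301.5]
tool_rot: [3.141, 0.0, 2.965]
force: [1.5, 0.1, -1.3]
width: 85.5
clock: 3.25
eef_pos: [605.6, -2.2, 300.9]
tool_rot: [-3.141, -0.0, 2.961]
force: [-0.5, 1.1, -0.1]
width: 85.3
t 3.25 pos [605.6  -2.2 300.9] rot [-3.141 -0.     2.961] F [-0.5  1.1 -0.1] w 85.3 q [-0.11  0.5   0.11  1.56 -0.06  1.09  1.4 ]
cm [-0.77 -0.65  0.09] spin -0.004
sled_grip [([425.1, 165.3], 0.68), ([447.9, 169.6], 0.6), ([317.0, 179.1], 0.56)]
sled_top [([448.6, 170.9], 0.68)]
reel [([199.6, 77.9], 0.96), ([425.9, 167.0], 0.93), ([359.0, 29.2], 0.69)]
glue [([255.8, 242.3], 0.75), ([109.5, 88.1], 0.57)]
switch_tip []
[617.61600802 122.95099054  92.        ]
[628.03573439 150.75717686  92.        ]
[610.8903589  -11.39583082  92.        ]
```

View pics/w1.png

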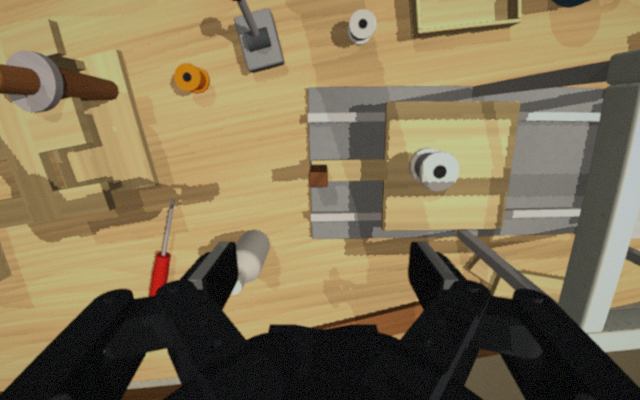

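```bash
python3 - <<'E'
from ov import *
c=cam('wrist'); print('wrist eye',c['e'])
a=cv2.imread('pics/w1.png'); cv2.imwrite('pics/w1c.png',cv2.resize(a[80:250,290:540],None,fx=3,fy=3,interpolation=cv2.INTER_CUBIC))
print(onz(c,(317.5,175),92))
for p in [(387,101),(520,101),(505,235),(383,229)]: print(onz(c,p,30).round(1))
u=(625.2,80,-.1772); s=100
k=3;o=np.array((290,80)); b=cv2.resize(a[80:250,290:540],None,fx=3,fy=3,interpolation=cv2.INTER_CUBIC)
drawbox(b,c,u,(-95,95,s-95,s+95,18,30),(0,0,255),k=k,o=o)
drawbox(b,c,u,(-10,10,s-202,s-178,30,92),(0,0,255),k=k,o=o)
cv2.imwrite('pics/w1o.png',b)
E
```

```text
wrist eye [538.33447806  11.29520002 443.70538915]
[605.82816721  -6.87018707  92.        ]
[532.6 102.3  30. ]
[562.5 288.4  30. ]
[763.5 264.5  30. ]
[718.4  74.1  30. ]
```

View pics/w1o.png

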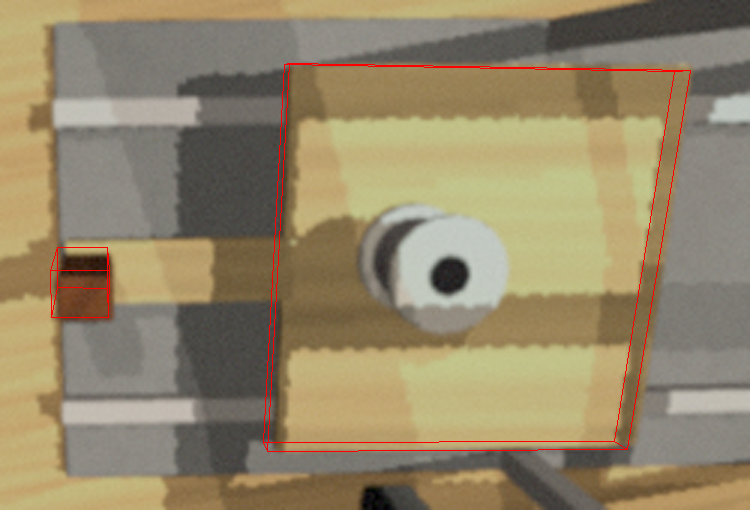

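```bash
python3 -m crank '[{"x":-0.5,"y":-0.5,"z":4,"spin":0},{"x":0,"y":0,"z":4,"spin":0},{"x":0,"y":0,"z":4,"spin":0},{"x":0,"y":0,"z":4,"spin":0},{"x":0,"y":0,"z":3,"spin":0}]';python3 -m crank '[{"x":0,"y":0,"z":2,"spin":0},{"x":0,"y":0,"z":1.8,"spin":0},{"x":0,"y":0,"z":1.8,"spin":0},{"x":0,"y":0,"z":0,"spin":0}]'; python3 -c "
from h import *
st(); im=vision.get_image('wrist'); cv2.imwrite('pics/w2.png',im); im=vision.get_image('scene'); cv2.imwrite('pics/s2.png',im)
"
```

```text
clock: 4.1
eef_pos: [608.4, -5.6, 109.1]
tool_rot: [-3.141, -0.002, 2.966]
force: [0.2, 1.1, 0.1]
width: 85.4
clock: 4.5
eef_pos: [607.6, -5.7, 53.2]
tool_rot: [-3.141, -0.005, 2.966]
force: [0.1, 0.2, 0.5]
width: 85.6
t 4.5 pos [607.6  -5.7  53.2] rot [-3.141 -0.005  2.966] F [0.1 0.2 0.5] w 85.6 q [-0.08  0.8   0.07  1.77 -0.09  0.58  1.44]
```

View pics/w2.png

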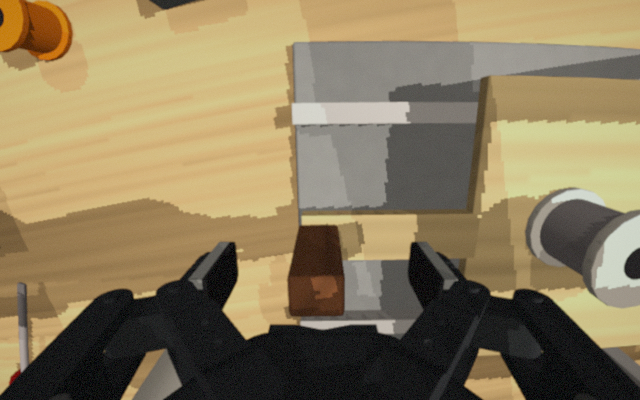

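View pics/s2.png

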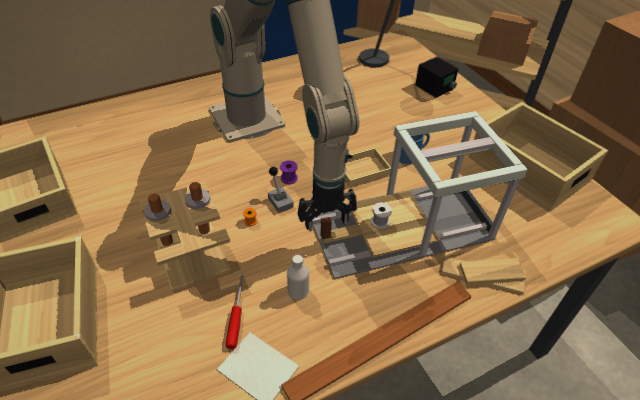

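```bash
python3 -c "
from h import *
c=cam('wrist'); print(onz(c,(317,295),92)); print(proj(c,[[607.6,-5.7,72],[607.6,-5.7,92]]))
"; python3 -m crank '[{"x":-0.2,"y":-0.2,"z":0,"spin":0},{"x":0,"y":0,"z":0,"spin":0},{"x":0,"y":0,"z":0,"spin":0},{"x":0,"y":0,"z":0,"spin":0},{"x":0,"y":0,"z":0,"spin":0}]' 0; python3 -m crank '[{"x":0,"y":0,"z":0,"spin":0},{"x":0,"y":0,"z":0,"spin":0},{"x":0,"y":0,"z":0,"spin":0},{"x":0,"y":0,"z":0,"spin":0},{"x":0,"y":0,"z":0,"spin":0}]'
```

```text
[613.57982315 -10.24730663  92.        ]
[[324.79362422 258.44911921]
 [325.15329612 281.11966444]]
clock: 5.1
eef_pos: [611.3, -8.8, 55.9]
tool_rot: [-3.141, 0.001, 2.966]
force: [-1.8, -0.5, 4.2]
width: 23.1
clock: 5.6
eef_pos: [611.3, -8.8, 55.9]
tool_rot: [-3.142, 0.001, 2.966]
force: [-0.7, -0.7, 6.2]
width: 23.4
```

```bash
python3 -m crank '[{"x":0,"y":-0.7,"z":0,"spin":0},{"x":0,"y":-1,"z":0,"spin":0},{"x":0,"y":-1,"z":0,"spin":0},{"x":0,"y":-1,"z":0,"spin":0},{"x":0,"y":-1,"z":0,"spin":0}]' ; python3 -m crank '[{"x":0,"y":-1,"z":0,"spin":0},{"x":0,"y":-1,"z":0,"spin":0},{"x":0,"y":-1,"z":0,"spin":0},{"x":0,"y":-0.8,"z":0,"spin":0},{"x":0,"y":-0.5,"z":0,"spin":0}]'
```

```text
clock: 6.1
eef_pos: [603.7, -54.8, 55.9]
tool_rot: [3.141, 0.002, 2.966]
force: [0.5, 2.0, 4.4]
width: 23.0
clock: 6.6
eef_pos: [596.5, -98.4, 55.9]
tool_rot: [-3.141, 0.003, 2.965]
force: [2.7, 0.6, 6.4]
width: 23.4
```

```bash
python3 -m crank '[{"x":0,"y":-0.4,"z":0,"spin":0},{"x":0,"y":-0.4,"z":0,"spin":0},{"x":0,"y":-0.4,"z":0,"spin":0},{"x":0,"y":0,"z":0,"spin":0}]'
```

```text
clock: 7.0
eef_pos: [595.0, -107.3, 55.9]
tool_rot: [3.139, 0.003, 2.966]
force: [4.1, 4.7, 4.5]
width: 23.4
```

```bash
python3 -m crank '[{"x":0,"y":0.2,"z":0,"spin":0},{"x":0,"y":0,"z":0,"spin":0},{"x":0,"y":0,"z":0,"spin":0},{"x":0,"y":0,"z":0,"spin":0},{"x":0,"y":0,"z":0,"spin":0}]' 100;python3 -m crank '[{"x":0,"y":0,"z":0,"spin":0},{"x":0,"y":0,"z":-4,"spin":0},{"x":0,"y":0,"z":-4.5,"spin":0},{"x":0,"y":0,"z":-4.5,"spin":0},{"x":0,"y":0,"z":-4.5,"spin":0}]'; python3 -m crank '[{"x":0,"y":4,"z":-4,"spin":0},{"x":0,"y":4,"z":0,"spin":0},{"x":0,"y":0,"z":0,"spin":0},{"x":0,"y":0,"z":0,"spin":0}]';
python3 - <<'E'
from ov import *
st()
c=cam('wrist'); a=vision.get_image('wrist'); cv2.imwrite('pics/w3.png',a)
for t in ['reel','tray','switch_tip','switch']:
    print(t,[(np.round(x['point'],1).tolist(),round(x['score'],2)) for x in vision.place_of(t,'wrist')])
u=(627.5,80,-.1772); s=0
drawbox(a,c,u,(-95,95,s-95,s+95,18,30),(0,0,255))
drawbox(a,c,u,(-10,10,s-202,s-178,30,92),(0,0,255))
cv2.imwrite('pics/w3o.png',a)
E
```

```text
clock: 7.5
eef_pos: [593.1, -107.5, 55.1]
tool_rot: [-3.141, -0.001, 2.964]
force: [0.9, -0.1, 0.2]
width: 85.4
clock: 8.0
eef_pos: [593.1, -107.2, 232.1]
tool_rot: [-3.142, -0.0, 2.965]
force: [0.7, -0.7, -0.4]
width: 85.3
clock: 8.4
eef_pos: [606.5, -31.7, 265.6]
tool_rot: [3.142, -0.001, 2.968]
force: [0.1, -1.3, -0.5]
width: 85.2
t 8.4 pos [606.5 -31.7 265.6] rot [ 3.142e+00 -1.000e-03  2.968e+00] F [ 0.1 -1.3 -0.5] w 85.2 q [-0.04  0.53  0.07  1.6  -0.04  1.01  1.44]
reel [([385.7, 16.1], 0.92), ([383.9, 169.0], 0.85), ([211.1, 70.9], 0.71)]
tray [([170.3, 255.5], 0.46)]
switch_tip []Traceback (most recent call last):
  File "<stdin>", line 5, in <module>
ValueError: it knows: canopy, driver, glue, leg, mug, rack, reel, sled_grip, sled_top, switch_tip, tray
```

```bash

python3 - <<'E'
from ov import *
c=cam('wrist'); a=cv2.imread('pics/w3.png')
u=(627.5,80,-.1772); s=0
drawbox(a,c,u,(-95,95,s-95,s+95,18,30),(0,0,255))
drawbox(a,c,u,(-10,10,s-202,s-178,30,92),(0,0,255))
a=cv2.resize(a[:300,150:550],None,fx=2,fy=2,interpolation=cv2.INTER_CUBIC)
cv2.imwrite('pics/w3o.png',a); print(onz(c,(385,170),80),onz(c,(384,169),30))
E
```

```text
[609.98766347  36.18280511  80.        ] [619.16283625  44.17804833  30.        ]
```

View pics/w3o.png

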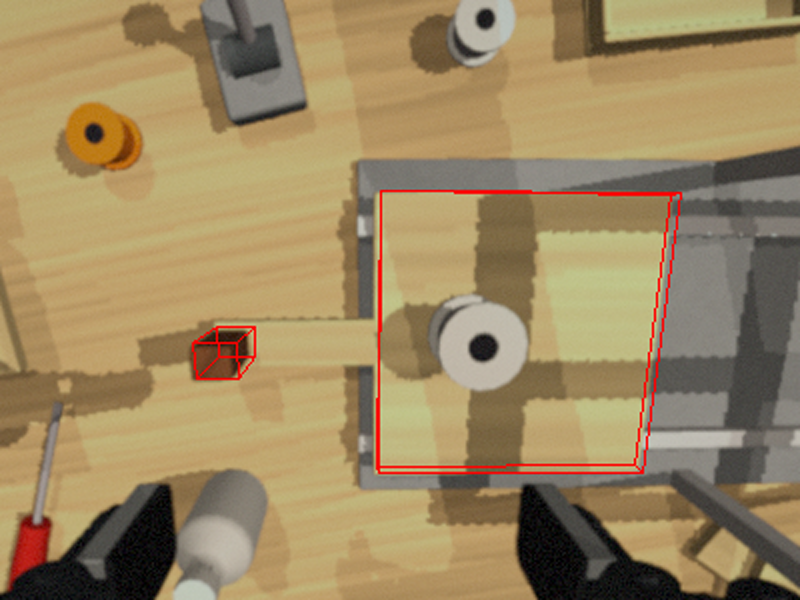

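```bash

python3 - <<'E'
from ov import *
c=cam('wrist'); p=onz(c,(391,173.5),80); print('reel',p)
b=onz(c,(372,168),30);print(b)
# tray from scene
a=cv2.imread('pics/s2.png')
S,D=cam('scene'),cam('side')
k=4;o=np.array((320,130));w=(100,70)
import itertools
print('small',onz(c,(391.5,10),30))
# fit tray yaw by hand from side pic (clean view)
d=cv2.imread('pics/side0.png'); o=np.array((300,240)); d=cv2.resize(d[240:360,300:420],None,fx=5,fy=5,interpolation=cv2.INTER_CUBIC)
drawbox(d,D,(411,230,-0.18),(-53,53,-70,70,0,30),k=5,o=o)
cv2.imwrite('pics/tray.png',d)
steps((p[0],p[1],200))
E
```

```text
reel [615.27846139  42.52454239  80.        ]
[615.02101918  28.66984403  30.        ]
small [432.51304939  77.77005518  30.        ]
cm [0.49 7.77 6.51]
```

View pics/tray.png

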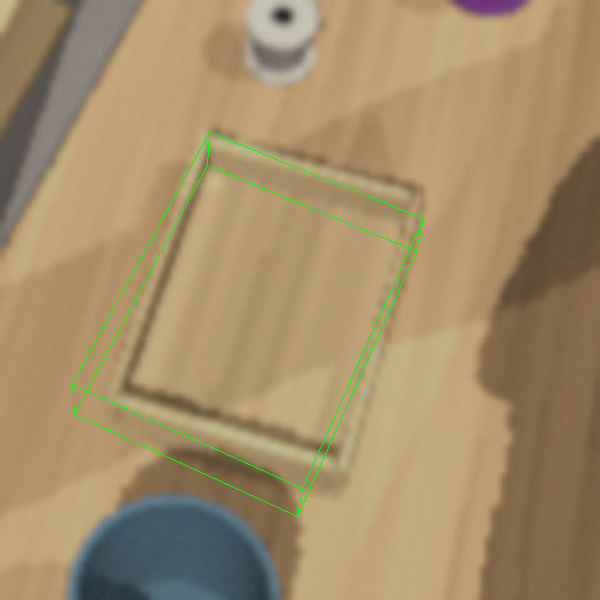

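```bash
python3 -m crank '[{"x":0.2,"y":4,"z":1,"spin":0},{"x":0.3,"y":3.8,"z":3,"spin":0},{"x":0,"y":0,"z":4.5,"spin":0},{"x":0,"y":0,"z":4,"spin":0},{"x":0,"y":0,"z":3,"spin":0}]';python3 -m crank '[{"x":0,"y":0,"z":2.5,"spin":0},{"x":0,"y":0,"z":2,"spin":0},{"x":0,"y":0,"z":0,"spin":0}]'; python3 - <<'E'
from ov import *
st()
steps((615.3,42.5,52))
a=vision.get_image('wrist'); cv2.imwrite('pics/w4.png',a)
E
```

```text
clock: 9.1
eef_pos: [614.2, 43.6, 107.8]
tool_rot: [-3.14, -0.003, 2.964]
force: [0.5, -0.4, -0.1]
width: 85.1
clock: 9.4
eef_pos: [613.0, 43.2, 62.5]
tool_rot: [-3.139, -0.006, 2.963]
force: [-0.5, 0.2, 0.8]
width: 85.3
t 9.4 pos [613.   43.2  62.5] rot [-3.139 -0.006  2.963] F [-0.5  0.2  0.8] w 85.3 q [-0.14  0.8   0.05  1.74 -0.06  0.61  1.33]
cm [-0.24 -0.02  1.05]
```

View pics/w4.png

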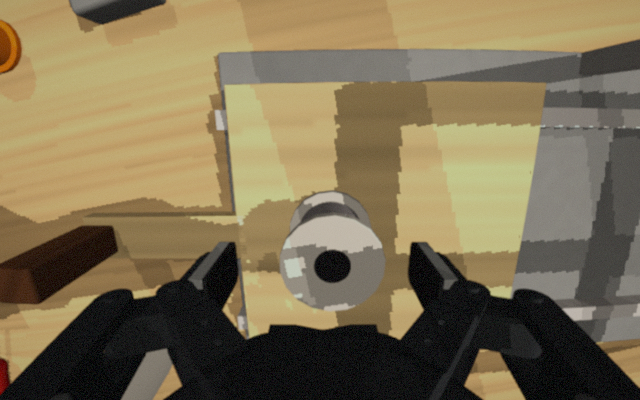

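```bash
python3 - <<'E'
from ov import *
c=cam('wrist'); print(onz(c,(333,264),80))
E
python3 -m crank '[{"x":-0.2,"y":0.1,"z":1,"spin":0},{"x":0,"y":0,"z":0,"spin":0},{"x":0,"y":0,"z":0,"spin":0}]'; python3 -m crank '[{"x":0,"y":0,"z":0,"spin":0},{"x":0,"y":0,"z":0,"spin":0},{"x":0,"y":0,"z":0,"spin":0},{"x":0,"y":0,"z":0,"spin":0},{"x":0,"y":0,"z":0,"spin":0}]' 0
python3 -m crank '[{"x":0,"y":0,"z":0,"spin":0},{"x":0,"y":0,"z":0,"spin":0},{"x":0,"y":0,"z":-1,"spin":0},{"x":0,"y":0,"z":-2,"spin":0},{"x":0,"y":0,"z":-3,"spin":0}]'
```

```text
[616.59265343  47.03163339  80.        ]
clock: 9.75
eef_pos: [618.2, 45.3, 56.3]
tool_rot: [3.141, 0.001, 2.965]
force: [-0.4, -1.0, -0.2]
width: 85.5
clock: 10.25
eef_pos: [618.1, 45.7, 56.7]
tool_rot: [3.141, 0.001, 2.965]
force: [-0.9, -0.1, 5.9]
width: 49.0
clock: 10.75
eef_pos: [616.0, 45.1, 115.0]
tool_rot: [-3.14, -0.004, 2.965]
force: [0.7, 0.3, -1.8]
width: 49.3
```

```bash
python3 -m crank '[{"x":0,"y":0,"z":-4,"spin":0},{"x":0,"y":0,"z":-4.5,"spin":0},{"x":0,"y":0,"z":-4.5,"spin":0},{"x":1,"y":0,"z":-4.5,"spin":0},{"x":2,"y":0,"z":-1,"spin":0}]'; python3 -m crank '[{"x":3,"y":0,"z":0,"spin":0},{"x":4,"y":0,"z":0,"spin":0},{"x":3,"y":2,"z":0,"spin":0},{"x":2,"y":3,"z":0,"spin":0},{"x":0,"y":3,"z":0,"spin":0}]';python3 -m crank '[{"x":0,"y":3,"z":0,"spin":0},{"x":0,"y":2,"z":0,"spin":0},{"x":0,"y":0,"z":0,"spin":0}]';  python3 - <<'E'
from ov import *
st()
c=cam('wrist')
a=vision.get_image('wrist'); cv2.imwrite('pics/w5.png',a)
E
```

```text
clock: 11.25
eef_pos: [591.5, 50.2, 306.7]
tool_rot: [3.139, 0.011, 2.964]
force: [1.4, 0.1, -1.9]
width: 49.5
clock: 11.75
eef_pos: [480.8, 151.3, 301.4]
tool_rot: [-3.141, -0.002, 2.965]
force: [-0.1, -0.2, -2.2]
width: 49.7
clock: 12.05
eef_pos: [492.4, 203.4, 300.8]
tool_rot: [3.139, -0.0, 2.97]
force: [-0.5, 0.2, -1.6]
width: 49.5
t 12.05 pos [492.4 203.4 300.8] rot [ 3.139 -0.     2.97 ] F [-0.5  0.2 -1.6] w 49.5 q [-0.46  0.38  0.02  1.75 -0.01  1.01  0.97]
```

View pics/w5.png

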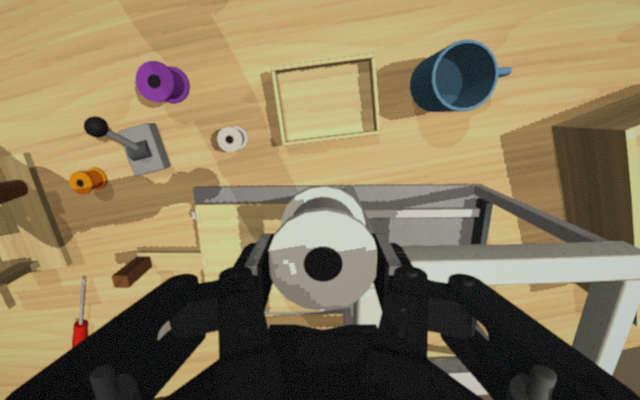

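```bash
python3 - <<'E'
from ov import *
c=cam('wrist')
P=np.array([onz(c,p,30) for p in [(273,69),(374,56),(379,134),(281,145)]]); print(P.round(1)); m=P.mean(0); print('tray',m)
v=P[1]-P[0]+P[2]-P[3]; yaw=np.arctan2(-v[0],v[1]); print('yaw',yaw, np.linalg.norm(P[1]-P[0]),np.linalg.norm(P[2]-P[1]))
print('mug',onz(c,(467,70),90))
u=(m[0],m[1],yaw); a=cv2.imread('pics/w5.png'); drawbox(a,c,u,(-53,53,-70,70,0,30)); cv2.imwrite('pics/w5o.png',a[:300])
steps((m[0],m[1],120))
E
```

```text
[[352.3 157.2  30. ]
 [359.5 292.3  30. ]
 [461.8 285.7  30. ]
 [453.  146.9  30. ]]
tray [406.63808501 220.50692389  30.        ]
yaw -0.05876863069591775 135.28864126611663 102.45686941913262
mug [401.11276023 385.26453523  90.        ]
cm [ 8.77  0.45 18.07]
```

View pics/w5o.png

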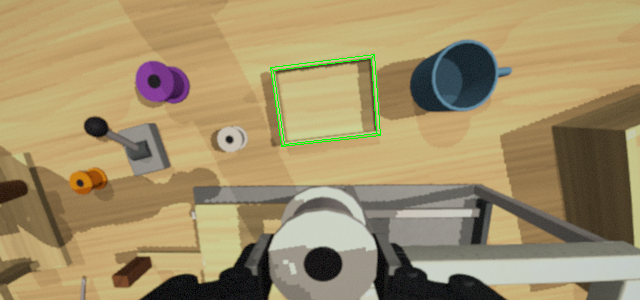

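```bash
python3 -m crank '[{"x":2.5,"y":0,"z":1,"spin":0},{"x":3,"y":0,"z":3,"spin":0},{"x":3.2,"y":0.5,"z":4,"spin":0},{"x":0,"y":0,"z":4,"spin":-0.1},{"x":0,"y":0,"z":4,"spin":-0.01}]'; python3 -m crank '[{"x":0,"y":0,"z":3,"spin":0},{"x":0,"y":0,"z":2,"spin":0},{"x":0,"y":0,"z":2,"spin":0},{"x":0,"y":0,"z":0,"spin":0}]';  python3 - <<'E'
from ov import *
st()
steps((409,220.5,40))
E
```

```text
clock: 12.6
eef_pos: [408.5, 218.8, 141.5]
tool_rot: [3.141, 0.001, 3.077]
force: [0.6, 0.1, -1.6]
width: 49.2
clock: 13.0
eef_pos: [407.9, 217.5, 70.3]
tool_rot: [-3.138, -0.004, 3.073]
force: [-0.0, -0.8, -1.5]
width: 49.2
t 13.0 pos [407.9 217.5  70.3] rot [-3.138 -0.004  3.073] F [-0.  -0.8 -1.5] w 49.2 q [-0.54  0.65 -0.01  2.16  0.03  0.34  0.92]
cm [-0.1   0.32  3.03]
```

```bash
python3 -m crank '[{"x":0,"y":0.2,"z":1,"spin":0},{"x":0,"y":0,"z":1,"spin":0},{"x":0,"y":0,"z":1,"spin":0},{"x":0,"y":0,"z":0.3,"spin":0},{"x":0,"y":0,"z":0,"spin":0}]'
```

```text
clock: 13.5
eef_pos: [408.8, 221.4, 38.4]
tool_rot: [-3.141, -0.001, 3.075]
force: [0.1, -0.8, -1.6]
width: 49.0
```

```bash
python3 -m crank '[{"x":0,"y":0,"z":0.3,"spin":0},{"x":0,"y":0,"z":0.2,"spin":0},{"x":0,"y":0,"z":0.1,"spin":0},{"x":0,"y":0,"z":0,"spin":0}]'
```

```text
clock: 13.9
eef_pos: [409.1, 221.6, 32.8]
tool_rot: [3.142, -0.0, 3.075]
force: [0.7, -0.0, -1.9]
width: 49.4
```

```bash
python3 -m crank '[{"x":0,"y":0,"z":0.1,"spin":0},{"x":0,"y":0,"z":0.1,"spin":0},{"x":0,"y":0,"z":0,"spin":0}]'
```

```text
clock: 14.2
eef_pos: [409.3, 221.7, 31.7]
tool_rot: [3.141, 0.001, 3.075]
force: [-1.2, -1.1, 8.6]
width: 49.6
```

Contact. Open a little, then lift.

```bash
python3 -m crank '[{"x":0,"y":0,"z":0,"spin":0},{"x":0,"y":0,"z":0,"spin":0},{"x":0,"y":0,"z":0,"spin":0},{"x":0,"y":0,"z":0,"spin":0}]' 90; python3 -m crank '[{"x":0,"y":0,"z":-1,"spin":0},{"x":0,"y":0,"z":-3,"spin":0},{"x":0,"y":0,"z":-4,"spin":0},{"x":0,"y":0,"z":-4.5,"spin":0},{"x":0,"y":0,"z":-4.5,"spin":0}]';python3 -m crank '[{"x":0,"y":0,"z":-4.5,"spin":0},{"x":-2,"y":0,"z":-4.5,"spin":0},{"x":-3,"y":0,"z":-2,"spin":0},{"x":0,"y":0,"z":0,"spin":0},{"x":0,"y":0,"z":0,"spin":0}]' 100; python3 - <<'E'
from ov import *
st()
c=cam('wrist')
a=vision.get_image('wrist'); cv2.imwrite('pics/w6.png',a)
a=vision.get_image('scene'); cv2.imwrite('pics/s6.png',a)
E
```

```text
clock: 14.6
eef_pos: [409.2, 221.6, 30.7]
tool_rot: [3.142, -0.0, 3.075]
force: [0.5, -0.4, 1.0]
width: 76.9
clock: 15.1
eef_pos: [408.6, 221.3, 203.1]
tool_rot: [-3.141, -0.0, 3.075]
force: [1.4, 0.4, 0.3]
width: 76.5
clock: 15.6
eef_pos: [458.8, 217.9, 311.2]
tool_rot: [3.141, 0.0, 3.074]
force: [-0.9, -0.6, -0.6]
width: 85.8
t 15.6 pos [458.8 217.9 311.2] rot [3.141 0.    3.074] F [-0.9 -0.6 -0.6] w 85.8 q [-0.47  0.33 -0.03  1.8   0.01  1.01  0.99]
```

View pics/w6.png

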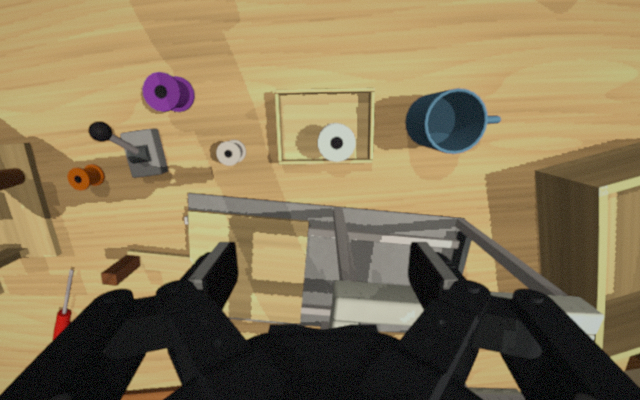

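View pics/s6.png

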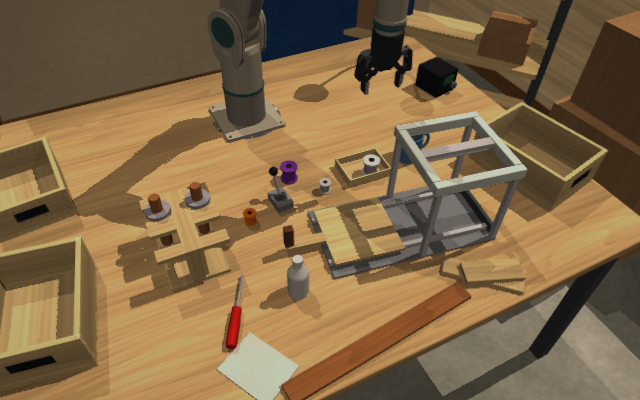

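```bash
python3 - <<'E'
from ov import *
c=cam('wrist'); print(onz(c,(336.5,143),55), onz(c,(336.5,143),5))
P=np.array([onz(c,p,30) for p in [(277,90),(374,90),(373,161),(279,161)]]);print(P.round(),P.mean(0))
E
```

```text
[424.52769291 237.71609664  55.        ] [428.86461433 239.76239548   5.        ]
[[348. 160.  30.]
 [357. 295.  30.]
 [456. 291.  30.]
 [447. 153.  30.]] [402.22686099 224.76090481  30.        ]
```

```bash
python3 - <<'E'
from ov import *
S,D=cam('scene'),cam('side')
for p,q in [((154.3,197),(391.7,86.7)),((195.3,185.8),(383.9,107.2))]:
    print(onz(S,p,182).round(1),onz(D,q,182).round(1),tri([S,D],[p,q]))
steps((470,-150,330)); steps((470,-150,330),2.8)
E
```

```text
[ 442.9 -384.9  182. ] [ 437.8 -375.   182. ] (array([ 438.15343715, -384.32037712,  176.65020203]), np.float64(0.7801290097455911))
[ 447.6 -286.   182. ] [ 442.4 -271.4  182. ] (array([ 442.36955806, -284.03921085,  174.71478491]), np.float64(1.9827596519492459))
cm [ -3.69 -36.63  -1.97]
cm [ -3.69 -36.63  -1.97] spin 0.275
```

```bash
python3 -m crank '[{"x":0,"y":-3.5,"z":-1,"spin":0.11},{"x":0,"y":-4.5,"z":-1,"spin":0},{"x":0,"y":-4.5,"z":0,"spin":0},{"x":0,"y":-4.5,"z":0,"spin":0},{"x":0,"y":-4.5,"z":0,"spin":0}]'; python3 -m crank '[{"x":0,"y":-4.5,"z":0,"spin":0},{"x":0,"y":-4.5,"z":0,"spin":0},{"x":0,"y":-4.5,"z":0,"spin":0},{"x":0,"y":0,"z":0,"spin":0},{"x":0,"y":0,"z":0,"spin":0}]';python3 - <<'E'
from ov import *
st()
c=cam('wrist')
a=vision.get_image('wrist'); cv2.imwrite('pics/w7.png',a)
steps((460,-283,330),2.965)
E
```

```text
clock: 16.2
eef_pos: [423.0, 5.0, 329.9]
tool_rot: [-3.141, -0.002, 2.966]
force: [1.3, -0.7, -0.1]
width: 85.2
clock: 16.7
eef_pos: [400.1, -126.6, 330.0]
tool_rot: [3.141, -0.002, 2.963]
force: [0.2, 0.5, 0.4]
width: 85.5
t 16.7 pos [ 400.1 -126.6  330. ] rot [ 3.141e+00 -2.000e-03  2.963e+00] F [0.2 0.5 0.4] w 85.5 q [ 0.08  0.18  0.19  1.97 -0.04  1.    1.68]
cm [ -8.61 -14.47  -0.03] spin 0.001
```

View pics/w7.png

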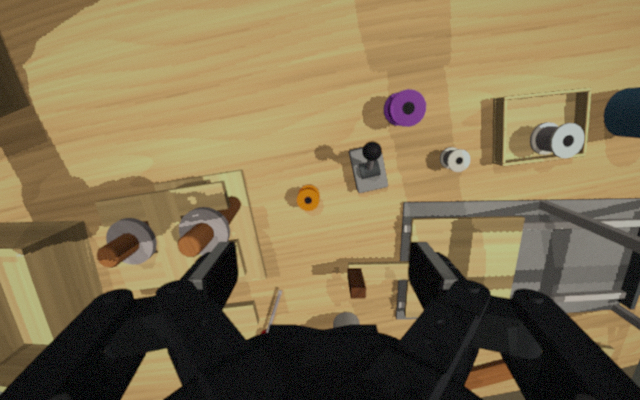

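```bash
python3 -m crank '[{"x":-2,"y":-3,"z":0,"spin":0},{"x":-2.5,"y":-3.5,"z":0,"spin":0},{"x":-2,"y":-4,"z":0,"spin":0},{"x":-1,"y":-4,"z":0,"spin":0},{"x":-1,"y":-3,"z":0,"spin":0}]'; python3 -m crank '[{"x":0,"y":-1,"z":0,"spin":0},{"x":0,"y":0,"z":0,"spin":0},{"x":0,"y":0,"z":0,"spin":0}]';python3 - <<'E'
from ov import *
st()
c=cam('wrist')
a=vision.get_image('wrist'); cv2.imwrite('pics/w8.png',a)
print(vision.place_of('leg0','wrist'))
E
```

```text
clock: 17.25
eef_pos: [454.9, -314.1, 329.9]
tool_rot: [3.141, -0.001, 2.967]
force: [0.0, 0.2, -0.6]
width: 84.9
clock: 17.55
eef_pos: [453.0, -321.2, 330.3]
tool_rot: [3.139, -0.001, 2.968]
force: [-0.3, 0.3, 0.0]
width: 85.3
t 17.55 pos [ 453.  -321.2  330.3] rot [ 3.139e+00 -1.000e-03  2.968e+00] F [-0.3  0.3  0. ] w 85.3 q [ 0.39  0.4   0.26  1.65 -0.12  1.11  2.08]
[{'point': [340.5, 147.6], 'score': 0.92}]
```

View pics/w8.png

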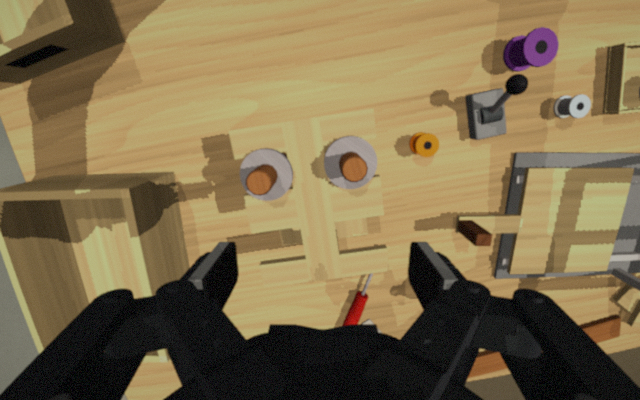

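```bash
python3 - <<'E'
from ov import *
c=cam('wrist')
a=cv2.imread('pics/w8.png'); cv2.imwrite('pics/w8c.png',cv2.resize(a[110:240,200:420],None,fx=3.5,fy=3.5,interpolation=cv2.INTER_CUBIC))
for p in [(261,181),(354,168)]: print(onz(c,p,182).round(1))
for p in [(266,174),(350,163)]: print(onz(c,p,140).round(1))
E
```

```text
[ 438.1 -384.1  182. ]
[ 441.4 -287.7  182. ]
[ 438.4 -387.   140. ]
[ 442.7 -288.   140. ]
```

View pics/w8c.png

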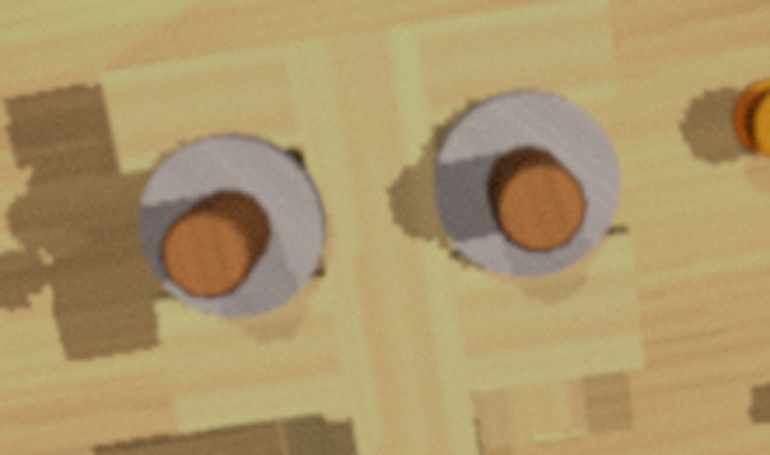

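```bash
python3 - <<'E'
from ov import *
c=cam('wrist'); print(onz(c,(354.6,169),182),onz(c,(258.9,182.9),182)); steps((442.5,-287.5,215),2.965)
E
```

```text
[ 442.48790148 -287.21637353  182.        ] [ 439.6730855  -386.73242463  182.        ]
cm [ 1.63  3.13 11.58] spin 0.003
```

```bash
python3 -m crank '[{"x":0.8,"y":1.5,"z":2.5,"spin":0},{"x":0.8,"y":1.6,"z":3.5,"spin":0},{"x":0,"y":0,"z":3.5,"spin":0},{"x":0,"y":0,"z":2,"spin":0},{"x":0,"y":0,"z":0,"spin":0}]'; python3 -m crank '[{"x":0,"y":0,"z":0,"spin":0},{"x":0,"y":0,"z":0,"spin":0}]';python3 - <<'E'
from ov import *
st()
c=cam('wrist')
a=vision.get_image('wrist'); cv2.imwrite('pics/w9.png',a)
steps((442.5,-287.5,150),2.965)
E
```

```text
clock: 18.15
eef_pos: [440.8, -287.6, 213.6]
tool_rot: [3.139, -0.005, 2.967]
force: [-0.4, 0.3, 0.8]
width: 84.9
clock: 18.35
eef_pos: [443.2, -290.7, 217.3]
tool_rot: [-3.141, 0.003, 2.965]
force: [-0.0, -0.0, -0.7]
width: 85.2
t 18.35 pos [ 443.2 -290.7  217.3] rot [-3.141e+00  3.000e-03  2.965e+00] F [-0.  -0.  -0.7] w 85.2 q [ 0.37  0.48  0.23  1.88 -0.15  0.8   2.07]
cm [0.14 0.32 6.73] spin 0.0
```

View pics/w9.png

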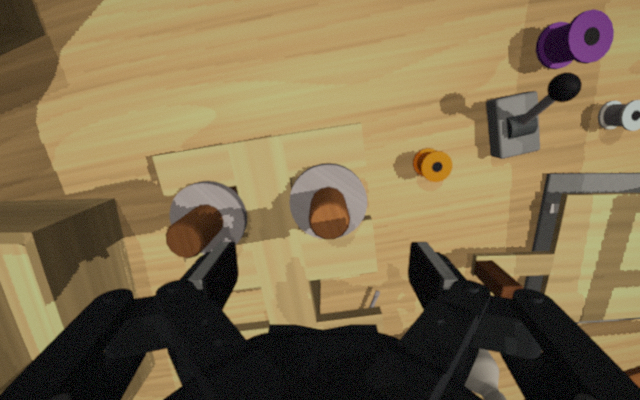

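```bash
python3 - <<'E'
from ov import *
c=cam('wrist'); print(onz(c,(329,220),182),onz(c,(329,202),140))
E
python3 -m crank '[{"x":0.1,"y":0.3,"z":2,"spin":0},{"x":0,"y":0,"z":2,"spin":0},{"x":0,"y":0,"z":1.5,"spin":0},{"x":0,"y":0,"z":1,"spin":0},{"x":0,"y":0,"z":0,"spin":0}]'; python3 -m crank '[{"x":0,"y":0,"z":0,"spin":0},{"x":0,"y":0,"z":0,"spin":0}]'; python3 -c "
from h import *
st(); a=vision.get_image('wrist'); cv2.imwrite('pics/w10.png',a)"
```

```text
[ 441.11201278 -287.38635839  182.        ] [ 441.59968932 -286.59083571  140.        ]
clock: 18.9
eef_pos: [441.5, -287.2, 150.4]
tool_rot: [3.141, -0.001, 2.965]
force: [0.3, 0.1, 0.2]
width: 84.8
clock: 19.1
eef_pos: [442.3, -287.8, 151.7]
tool_rot: [-3.141, 0.002, 2.965]
force: [-0.3, -0.3, 0.2]
width: 85.5
t 19.1 pos [ 442.3 -287.8  151.7] rot [-3.141e+00  2.000e-03  2.965e+00] F [-0.3 -0.3  0.2] w 85.5 q [ 0.39  0.57  0.2   1.94 -0.18  0.64  2.1 ]
```

View pics/w10.png

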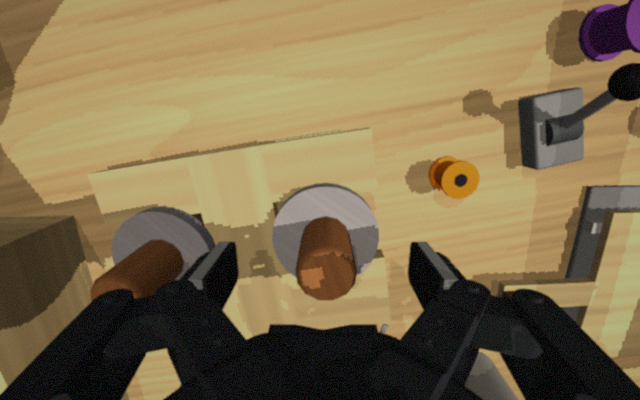

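```bash
python3 -m crank '[{"x":0,"y":0,"z":0,"spin":0},{"x":0,"y":0,"z":0,"spin":0},{"x":0,"y":0,"z":0,"spin":0},{"x":0,"y":0,"z":0,"spin":0},{"x":0,"y":0,"z":0,"spin":0}]' 0; python3 -m crank '[{"x":0,"y":0,"z":0,"spin":0},{"x":0,"y":0,"z":0,"spin":0},{"x":0,"y":0,"z":0,"spin":0}]'
```

```text
clock: 19.65
eef_pos: [441.7, -287.2, 151.1]
tool_rot: [3.141, 0.0, 2.965]
force: [-0.6, 0.5, 4.0]
width: 26.3
clock: 19.95
eef_pos: [441.7, -287.2, 151.1]
tool_rot: [3.141, 0.0, 2.965]
force: [-0.3, 3.0, 5.3]
width: 26.3
```

```bash
python3 -m crank '[{"x":0,"y":0,"z":-0.5,"spin":0},{"x":0,"y":0,"z":-1,"spin":0},{"x":0,"y":0,"z":-1.5,"spin":0},{"x":0,"y":0,"z":-2,"spin":0},{"x":0,"y":0,"z":-2.5,"spin":0}]'; python3 -m crank '[{"x":0,"y":0,"z":-2.5,"spin":0},{"x":0,"y":0,"z":-2.5,"spin":0},{"x":0,"y":0,"z":-2.5,"spin":0},{"x":0,"y":0,"z":-2,"spin":0},{"x":0,"y":0,"z":-1,"spin":0}]';python3 -c "
from h import *
st(); a=vision.get_image('wrist'); cv2.imwrite('pics/w11.png',a);a=vision.get_image('scene'); cv2.imwrite('pics/s11.png',a);steps((670,62,330),2.965)"
```

```text
clock: 20.45
eef_pos: [440.9, -287.1, 226.2]
tool_rot: [3.141, -0.002, 2.965]
force: [0.3, -0.6, -2.8]
width: 26.3
clock: 20.95
eef_pos: [442.0, -287.9, 332.9]
tool_rot: [-3.14, 0.003, 2.965]
force: [-0.3, -0.1, -2.8]
width: 26.1
t 20.95 pos [ 442.  -287.9  332.9] rot [-3.140e+00  3.000e-03  2.965e+00] F [-0.3 -0.1 -2.8] w 26.1 q [ 0.33  0.35  0.27  1.72 -0.1   1.08  2.03]
cm [-16.28  38.44   0.21] spin -0.0
```

View pics/s11.png

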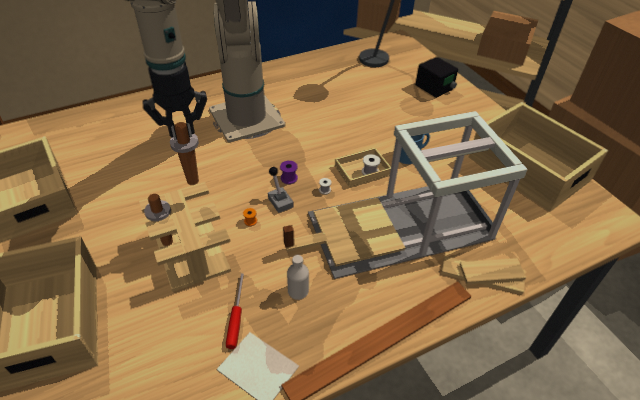

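View pics/w11.png

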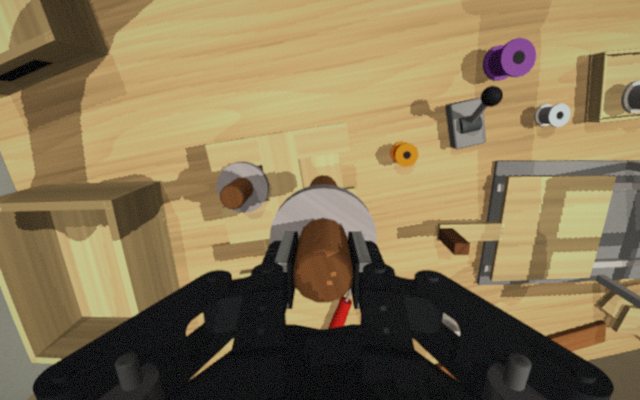

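```bash
python3 -m crank '[{"x":-0.4,"y":1,"z":0,"spin":0},{"x":-0.8,"y":2,"z":0,"spin":0},{"x":-1.3,"y":3,"z":0,"spin":0},{"x":-1.3,"y":3,"z":0,"spin":0},{"x":-1.3,"y":3,"z":0,"spin":0}]'; python3 -m crank '[{"x":-1.3,"y":3,"z":0,"spin":0},{"x":-1.3,"y":3,"z":0,"spin":0},{"x":-1.3,"y":3,"z":0,"spin":0},{"x":-1.3,"y":3,"z":0,"spin":0},{"x":-1.3,"y":3,"z":0,"spin":0}]';python3 -m crank '[{"x":-1.3,"y":3,"z":0,"spin":0},{"x":-1.3,"y":3,"z":0,"spin":0},{"x":-0.8,"y":2.5,"z":0,"spin":0},{"x":-0.8,"y":1.5,"z":0,"spin":0},{"x":-0.4,"y":0.5,"z":0,"spin":0}]';python3 -m crank '[{"x":0,"y":0,"z":0,"spin":0},{"x":0,"y":0,"z":0,"spin":0},{"x":0,"y":0,"z":0,"spin":0}]';python3 -c "
from h import *
st();steps((670,62,230),2.965)"
```

```text
clock: 21.55
eef_pos: [513.1, -175.8, 329.2]
tool_rot: [3.141, -0.003, 2.965]
force: [1.0, -0.4, -3.4]
width: 26.1
clock: 22.05
eef_pos: [603.2, -39.5, 328.9]
tool_rot: [3.142, -0.003, 2.966]
force: [-0.5, -0.4, -1.9]
width: 26.4
clock: 22.55
eef_pos: [666.9, 57.4, 328.2]
tool_rot: [3.141, -0.004, 2.969]
force: [-0.5, -0.5, -3.4]
width: 26.1
clock: 22.85
eef_pos: [666.5, 51.7, 330.7]
tool_rot: [-3.141, -0.001, 2.963]
force: [0.0, -0.3, -3.1]
width: 26.3
t 22.85 pos [666.5  51.7 330.7] rot [-3.141e+00 -1.000e-03  2.963e+00] F [ 0.  -0.3 -3.1] w 26.3 q [-0.22  0.59  0.18  1.32 -0.11  1.24  1.36]
cm [-0.16  1.09 10.07] spin -0.002
```

```bash
python3 -m crank '[{"x":-0.1,"y":0.5,"z":1.5,"spin":0},{"x":-0.1,"y":0.5,"z":2.5,"spin":0},{"x":0,"y":0,"z":3,"spin":0},{"x":0,"y":0,"z":3,"spin":0},{"x":0,"y":0,"z":2,"spin":0}]'; python3 -m crank '[{"x":0,"y":0,"z":1,"spin":0},{"x":0,"y":0,"z":0,"spin":0},{"x":0,"y":0,"z":0,"spin":0}]';python3 -c "
from ov import *
s=st();steps((670,62,180),2.965)
p=s['eef_pos']
for n in ['scene','side','wrist']:
    a=vision.get_image(n); c=cam(n)
    for r,h in [(14,0),(31,115),(31,125),(14,167)]: circ(a,c,(p[0],p[1],p[2]-136+h),r)
    drawbox(a,c,(627.5,80,-.1772),(-95,95,-95,95,18,30),(0,0,255))
    if n=='scene': a=cv2.resize(a[80:290,270:510],None,fx=3,fy=2.8)
    if n=='side': a=cv2.resize(a[60:300,160:400],None,fx=2.5,fy=2.5)
    cv2.imwrite(f'pics/{n}12.png',a)"
```

```text
clock: 23.35
eef_pos: [669.4, 61.6, 208.9]
tool_rot: [-3.141, -0.003, 2.963]
force: [-0.2, -0.5, -2.5]
width: 26.3
clock: 23.65
eef_pos: [671.6, 62.3, 202.0]
tool_rot: [3.141, 0.002, 2.964]
force: [-0.4, 0.2, -3.3]
width: 26.6
t 23.65 pos [671.6  62.3 202. ] rot [3.141e+00 2.000e-03 2.964e+00] F [-0.4  0.2 -3.3] w 26.6 q [-0.23  0.7   0.16  1.48 -0.13  0.97  1.36]
cm [ 0.15 -0.06  2.2 ] spin -0.001
```

View pics/scene12.png

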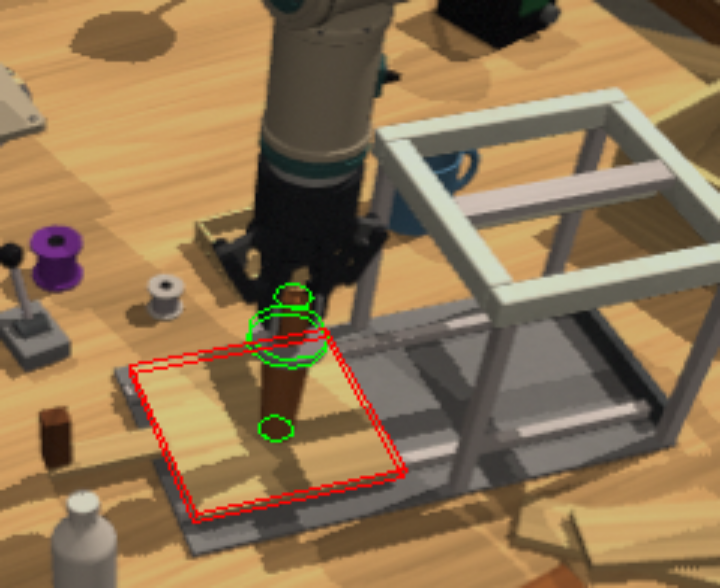

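View pics/side12.png

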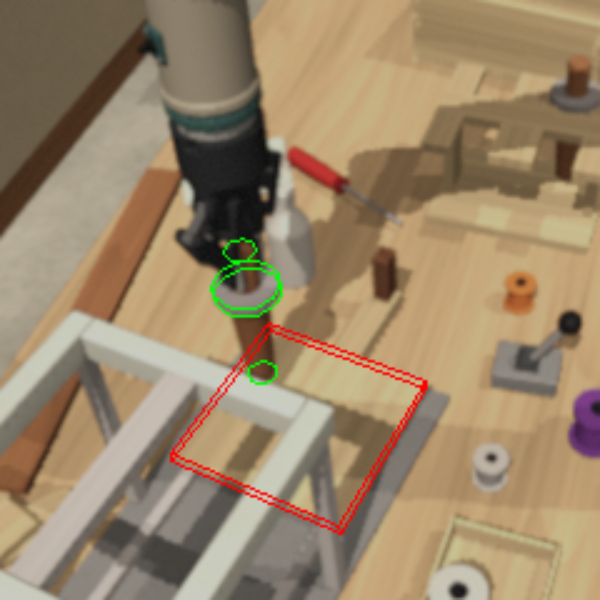

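View pics/wrist12.png

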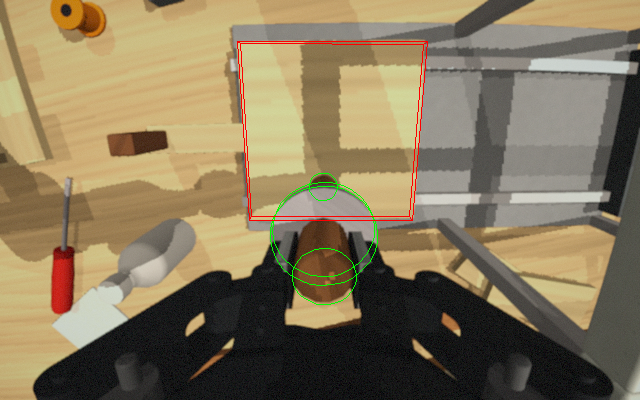

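```bash
python3 -m crank '[{"x":0,"y":0,"z":1,"spin":0},{"x":0,"y":0,"z":1,"spin":0},{"x":0,"y":0,"z":0.7,"spin":0},{"x":0,"y":0,"z":0.3,"spin":0},{"x":0,"y":0,"z":0,"spin":0}]';python3 -m crank '[{"x":0,"y":0,"z":0,"spin":0},{"x":0,"y":0,"z":0.1,"spin":0},{"x":0,"y":0,"z":0.1,"spin":0},{"x":0,"y":0,"z":0,"spin":0},{"x":0,"y":0,"z":0,"spin":0}]'
```

```text
clock: 24.3
eef_pos: [670.3, 62.8, 169.8]
tool_rot: [-3.141, -0.002, 2.965]
force: [-0.0, -0.2, -2.5]
width: 26.3
clock: 24.8
eef_pos: [670.9, 62.8, 168.9]
tool_rot: [3.142, 0.0, 2.965]
force: [-0.8, -0.8, -3.2]
width: 26.3
```

```bash
python3 -m crank '[{"x":0,"y":0,"z":0.1,"spin":0},{"x":0,"y":0,"z":0.1,"spin":0},{"x":0,"y":0,"z":0,"spin":0},{"x":0,"y":0,"z":0,"spin":0}]'; python3 -m crank '[{"x":0,"y":0,"z":0.05,"spin":0},{"x":0,"y":0,"z":0.05,"spin":0},{"x":0,"y":0,"z":0,"spin":0},{"x":0,"y":0,"z":0,"spin":0}]'
```

```text
clock: 25.2
eef_pos: [670.8, 62.8, 166.7]
tool_rot: [-3.142, -0.0, 2.965]
force: [0.4, 0.1, -3.6]
width: 26.5
clock: 25.6
eef_pos: [671.0, 62.8, 166.1]
tool_rot: [3.141, 0.0, 2.965]
force: [0.3, -0.2, 0.1]
width: 26.3
```

```bash
python3 -m crank '[{"x":0,"y":0,"z":0,"spin":0},{"x":0,"y":0,"z":0,"spin":0},{"x":0,"y":0,"z":0,"spin":0}]' 32; python3 -m crank '[{"x":0,"y":0,"z":0,"spin":0},{"x":0,"y":0,"z":0,"spin":0},{"x":0,"y":0,"z":0,"spin":0}]' 34;python3 -m crank '[{"x":0,"y":0,"z":0,"spin":0},{"x":0,"y":0,"z":0,"spin":0},{"x":0,"y":0,"z":0,"spin":0}]' 36;python3 -m crank '[{"x":0,"y":0,"z":0,"spin":0},{"x":0,"y":0,"z":0,"spin":0},{"x":0,"y":0,"z":0,"spin":0}]' 40;
```

```text
clock: 25.9
eef_pos: [671.0, 62.8, 166.0]
tool_rot: [3.141, 0.0, 2.965]
force: [0.4, -0.4, -0.3]
width: 27.2
clock: 26.2
eef_pos: [670.9, 62.8, 165.8]
tool_rot: [3.142, 0.0, 2.965]
force: [-0.0, -0.7, 0.4]
width: 28.9
clock: 26.5
eef_pos: [670.8, 62.8, 165.8]
tool_rot: [3.142, -0.0, 2.965]
force: [0.1, -0.4, -0.2]
width: 30.9
clock: 26.8
eef_pos: [670.8, 62.8, 165.8]
tool_rot: [3.142, -0.0, 2.965]
force: [0.1, -0.1, 0.6]
width: 34.1
```

```bash
python3 -m crank '[{"x":0,"y":0,"z":0,"spin":0},{"x":0,"y":0,"z":0,"spin":0},{"x":0,"y":0,"z":0,"spin":0},{"x":0,"y":0,"z":0,"spin":0}]' 60; python3 -m crank '[{"x":0,"y":0,"z":0,"spin":0},{"x":0,"y":0,"z":0,"spin":0},{"x":0,"y":0,"z":0,"spin":0},{"x":0,"y":0,"z":0,"spin":0}]' 100; python3 -c "
from ov import *
a=vision.get_image('wrist'); cv2.imwrite('pics/w13.png',a)
a=vision.get_image('scene'); cv2.imwrite('pics/s13.png',cv2.resize(a[80:290,270:510],None,fx=3,fy=2.8))"
```

```text
clock: 27.2
eef_pos: [670.8, 62.8, 165.8]
tool_rot: [3.142, -0.0, 2.965]
force: [-0.1, 0.4, -0.6]
width: 51.1
clock: 27.6
eef_pos: [670.8, 62.8, 165.8]
tool_rot: [-3.142, -0.0, 2.965]
force: [0.5, -0.5, -0.1]
width: 85.2
```

View pics/w13.png

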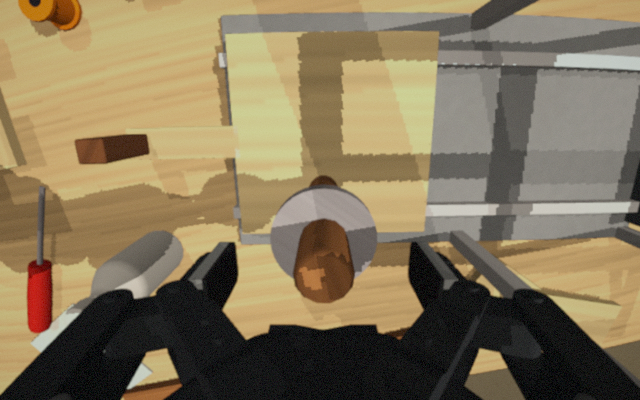

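View pics/s13.png

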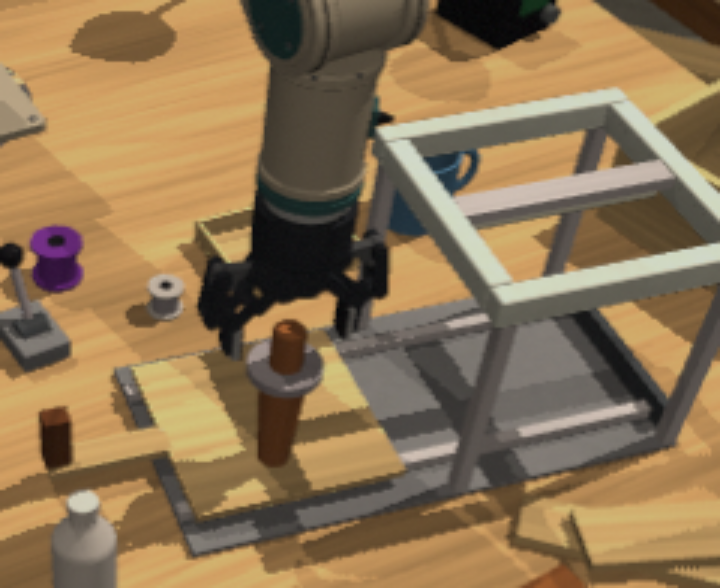

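```bash
python3 -m crank '[{"x":0,"y":0,"z":-0.5,"spin":0},{"x":0,"y":0,"z":-1,"spin":0},{"x":0,"y":0,"z":-2,"spin":0},{"x":0,"y":0,"z":-3,"spin":0},{"x":0,"y":0,"z":-4,"spin":0}]'; python3 -m crank '[{"x":0,"y":0,"z":-4,"spin":0},{"x":0,"y":0,"z":-1.5,"spin":0},{"x":1,"y":-3,"z":0,"spin":0},{"x":1.5,"y":-4,"z":0,"spin":0},{"x":1.5,"y":-4.5,"z":0,"spin":0}]';python3 -m crank '[{"x":1.5,"y":-4.5,"z":0,"spin":0},{"x":1.5,"y":-4.5,"z":0,"spin":0},{"x":1.5,"y":-4.5,"z":0,"spin":0},{"x":1.5,"y":-4.5,"z":0,"spin":0},{"x":1.5,"y":-4.5,"z":0,"spin":0}]'; python3 -m crank '[{"x":1.5,"y":-4.5,"z":0,"spin":0},{"x":1,"y":-4,"z":0,"spin":0},{"x":0,"y":0,"z":0,"spin":0},{"x":0,"y":0,"z":0,"spin":0}]';python3 -c "
from h import *
st();steps((439.5,-386.5,330),2.965)"
```

```text
clock: 28.2
eef_pos: [669.9, 62.7, 271.2]
tool_rot: [-3.141, -0.003, 2.965]
force: [1.1, 0.4, 0.3]
width: 85.4
clock: 28.7
eef_pos: [610.9, -43.3, 326.8]
tool_rot: [3.141, 0.002, 2.967]
force: [0.1, -0.8, -0.0]
width: 85.4
clock: 29.2
eef_pos: [496.9, -253.3, 327.1]
tool_rot: [-3.141, 0.002, 2.965]
force: [0.5, -0.5, 0.4]
width: 85.4
clock: 29.6
eef_pos: [457.7, -332.0, 326.7]
tool_rot: [-3.141, 0.001, 2.962]
force: [0.4, 0.7, 0.6]
width: 85.6
t 29.6 pos [ 457.7 -332.   326.7] rot [-3.141e+00  1.000e-03  2.962e+00] F [0.4 0.7 0.6] w 85.6 q [ 0.41  0.42  0.25  1.63 -0.11  1.1   2.08]
cm [ 0.82 -5.69 -0.34] spin -0.003
```

```bash
python3 -m crank '[{"x":0.4,"y":-3,"z":1,"spin":0},{"x":0.4,"y":-2.7,"z":3,"spin":0},{"x":0,"y":0,"z":4,"spin":0},{"x":0,"y":0,"z":3,"spin":0},{"x":0,"y":0,"z":0,"spin":0}]'; python3 -m crank '[{"x":0,"y":0,"z":0,"spin":0},{"x":0,"y":0,"z":0,"spin":0}]';python3 - <<'E'
from ov import *
st()
a=vision.get_image('wrist'); cv2.imwrite('pics/w14.png',a)
a=vision.get_image('scene'); cv2.imwrite('pics/s14.png',a)
steps((439.5,-386.5,151),2.965)
E
```

```text
clock: 30.1
eef_pos: [439.6, -381.9, 212.2]
tool_rot: [3.136, -0.007, 2.967]
force: [-0.0, 0.7, 0.4]
width: 85.6
clock: 30.3
eef_pos: [442.1, -385.9, 217.9]
tool_rot: [-3.14, 0.003, 2.966]
force: [0.2, 0.1, -1.1]
width: 85.2
t 30.3 pos [ 442.1 -385.9  217.9] rot [-3.140e+00  3.000e-03  2.966e+00] F [ 0.2  0.1 -1.1] w 85.2 q [ 0.52  0.56  0.23  1.72 -0.16  0.87  2.22]
cm [ 0.23 -0.07  6.68] spin 0.001
```

View pics/w14.png

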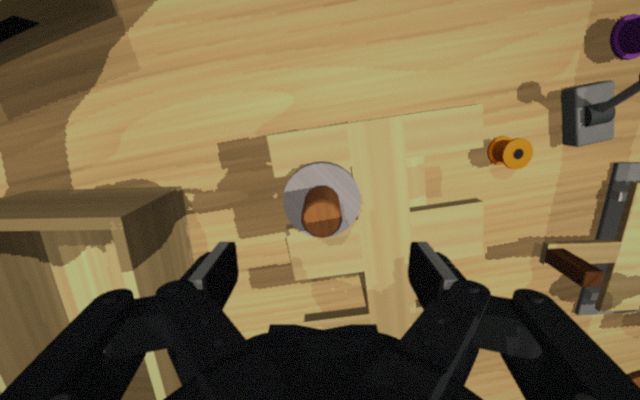

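View pics/s14.png

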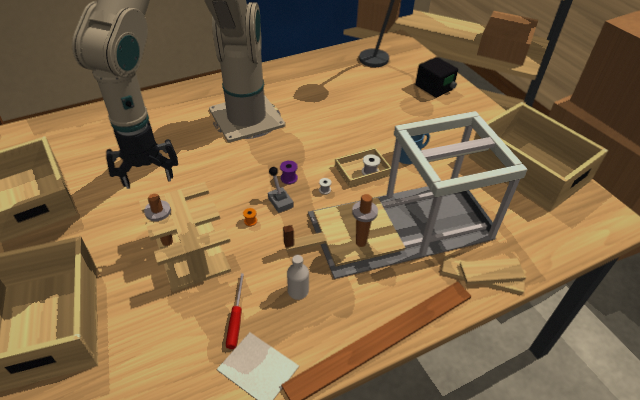

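```bash
python3 - <<'E'
from ov import *
S=cam('scene'); c=cam('wrist')
for z in (80,120,160): print(z,onz(S,(80,240),z).round(),onz(S,(70,185),z).round(),onz(c,(185,188),z).round())
print(onz(c,(322,216),182),onz(c,(323,201),140))
E
```

```text
80 [ 402. -581.   80.] [ 189. -578.   80.] [ 418. -525.   80.]
120 [ 442. -574.  120.] [ 238. -571.  120.] [ 412. -503.  120.]
160 [ 482. -567.  160.] [ 287. -564.  160.] [ 406. -482.  160.]
[ 436.29887661 -386.73510669  182.        ] [ 438.64753137 -386.49417702  140.        ]
```

```bash
python3 -m crank '[{"x":0.3,"y":0,"z":2,"spin":0},{"x":0,"y":0,"z":2,"spin":0},{"x":0,"y":0,"z":1.6,"spin":0},{"x":0,"y":0,"z":1,"spin":0},{"x":0,"y":0,"z":0,"spin":0}]'; python3 -m crank '[{"x":0,"y":0,"z":0,"spin":0},{"x":0,"y":0,"z":0,"spin":0}]'; python3 -c "
from h import *
st(); a=vision.get_image('wrist'); cv2.imwrite('pics/w15.png',a)"
```

```text
clock: 30.9
eef_pos: [437.3, -384.8, 149.4]
tool_rot: [3.141, -0.001, 2.965]
force: [-0.1, 0.3, 0.1]
width: 85.3
clock: 31.1
eef_pos: [438.0, -385.7, 150.9]
tool_rot: [-3.141, 0.002, 2.965]
force: [0.1, -0.4, -0.2]
width: 85.3
t 31.1 pos [ 438.  -385.7  150.9] rot [-3.141e+00  2.000e-03  2.965e+00] F [ 0.1 -0.4 -0.2] w 85.3 q [ 0.54  0.64  0.21  1.79 -0.19  0.72  2.24]
```

View pics/w15.png

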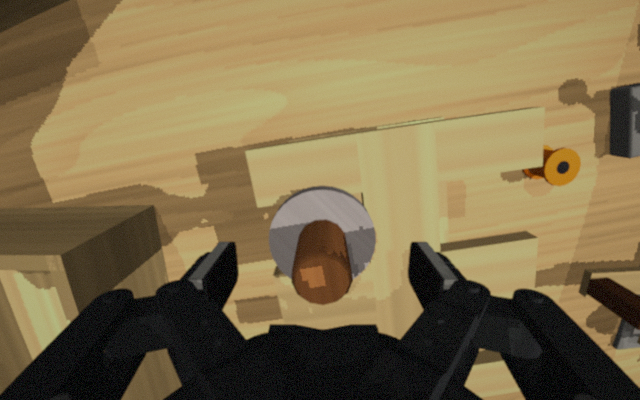

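Tenon centred between pads at (323,272), as for the first leg. Grip and lift.

```bash
python3 -m crank '[{"x":0,"y":0,"z":0,"spin":0},{"x":0,"y":0,"z":0,"spin":0},{"x":0,"y":0,"z":0,"spin":0},{"x":0,"y":0,"z":0,"spin":0},{"x":0,"y":0,"z":0,"spin":0}]' 0; python3 -m crank '[{"x":0,"y":0,"z":0,"spin":0},{"x":0,"y":0,"z":0,"spin":0},{"x":0,"y":0,"z":0,"spin":0}]';python3 -m crank '[{"x":0,"y":0,"z":-0.5,"spin":0},{"x":0,"y":0,"z":-1,"spin":0},{"x":0,"y":0,"z":-1.5,"spin":0},{"x":0,"y":0,"z":-2,"spin":0},{"x":0,"y":0,"z":-2.5,"spin":0}]'; python3 -m crank '[{"x":0,"y":0,"z":-2.5,"spin":0},{"x":0,"y":0,"z":-2.5,"spin":0},{"x":0,"y":0,"z":-2.5,"spin":0},{"x":0,"y":0,"z":-2,"spin":0},{"x":0,"y":0,"z":-1,"spin":0}]';python3 -c "
from h import *
W=lambda x,y:(627.5+.984*x+.176*y,80-.176*x+.984*y)
st(); print(W(-45,-10)); steps((*W(-45,-10),330),2.965)
a=vision.get_image('wrist'); cv2.imwrite('pics/w16.png',a)"
```

```text
clock: 31.65
eef_pos: [437.4, -385.4, 150.1]
tool_rot: [-3.141, 0.0, 2.965]
force: [-0.6, 0.2, 3.4]
width: 26.7
clock: 31.95
eef_pos: [437.5, -385.4, 150.1]
tool_rot: [-3.141, 0.0, 2.965]
force: [-0.4, -0.4, 5.7]
width: 26.4
clock: 32.45
eef_pos: [436.8, -384.3, 224.9]
tool_rot: [3.14, -0.002, 2.965]
force: [0.9, 0.0, -3.3]
width: 26.4
clock: 32.95
eef_pos: [437.8, -385.4, 331.9]
tool_rot: [-3.14, 0.002, 2.965]
force: [-0.2, 0.3, -2.2]
width: 26.5
t 32.95 pos [ 437.8 -385.4  331.9] rot [-3.140e+00  2.000e-03  2.965e+00] F [-0.2  0.3 -2.2] w 26.5 q [ 0.5   0.44  0.26  1.58 -0.12  1.13  2.19]
(581.46, 78.08)
cm [-5.99 48.15  0.15] spin -0.0
```

View pics/w16.png

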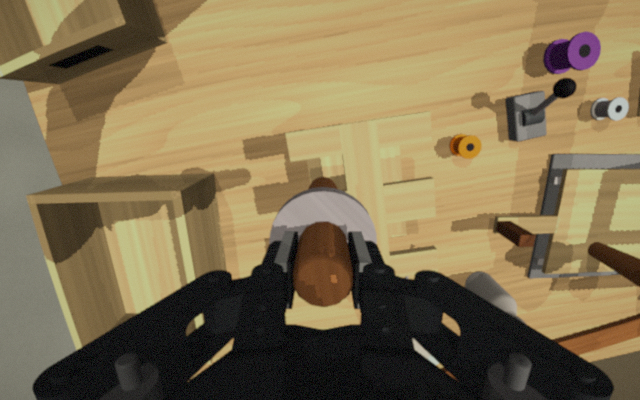

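```bash
python3 -m crank '[{"x":-0.2,"y":1,"z":0,"spin":0},{"x":-0.4,"y":2,"z":0,"spin":0},{"x":-0.4,"y":3,"z":0,"spin":0},{"x":-0.4,"y":3,"z":0,"spin":0},{"x":-0.4,"y":3,"z":0,"spin":0}]'; python3 -m crank '[{"x":-0.4,"y":3,"z":0,"spin":0},{"x":-0.4,"y":3,"z":0,"spin":0},{"x":-0.4,"y":3,"z":0,"spin":0},{"x":-0.4,"y":3,"z":0,"spin":0},{"x":-0.4,"y":3,"z":0,"spin":0}]';python3 -m crank '[{"x":-0.4,"y":3,"z":0,"spin":0},{"x":-0.4,"y":3,"z":0,"spin":0},{"x":-0.4,"y":3,"z":0,"spin":0},{"x":-0.4,"y":3,"z":0,"spin":0},{"x":-0.4,"y":3,"z":0,"spin":0}]';python3 -m crank '[{"x":-0.3,"y":3,"z":0,"spin":0},{"x":-0.2,"y":2,"z":0,"spin":0},{"x":0,"y":1,"z":0,"spin":0},{"x":0,"y":0,"z":0,"spin":0},{"x":0,"y":0,"z":0,"spin":0}]';python3 -c "
from h import *
st();steps((581.5,78,230),2.965)"
```

```text
clock: 33.5
eef_pos: [475.9, -267.6, 328.1]
tool_rot: [3.14, -0.003, 2.965]
force: [0.0, -0.4, -2.5]
width: 26.8
clock: 34.0
eef_pos: [521.6, -123.5, 328.2]
tool_rot: [3.141, -0.003, 2.966]
force: [-0.6, -0.0, -1.8]
width: 26.2
clock: 34.5
eef_pos: [567.4, 20.4, 328.1]
tool_rot: [-3.141, -0.004, 2.966]
force: [0.2, -0.8, -2.3]
width: 26.1
clock: 35.0
eef_pos: [583.1, 75.0, 329.1]
tool_rot: [-3.14, -0.001, 2.964]
force: [0.2, -1.5, -2.0]
width: 26.8
t 35.0 pos [583.1  75.  329.1] rot [-3.140e+00 -1.000e-03  2.964e+00] F [ 0.2 -1.5 -2. ] w 26.8 q [-0.28  0.45  0.16  1.56 -0.07  1.14  1.29]
cm [0.2  0.28 9.91] spin -0.001
```

```bash
python3 -m crank '[{"x":0.1,"y":0,"z":1.5,"spin":0},{"x":0.1,"y":0.1,"z":2.5,"spin":0},{"x":0,"y":0,"z":3,"spin":0},{"x":0,"y":0,"z":3,"spin":0},{"x":0,"y":0,"z":2,"spin":0}]'; python3 -m crank '[{"x":0,"y":0,"z":1,"spin":0},{"x":0,"y":0,"z":0,"spin":0},{"x":0,"y":0,"z":0,"spin":0}]';python3 -c "
from ov import *
s=st();steps((581.5,78,170),2.965)
p=s['eef_pos']
for n in ['scene','wrist']:
    a=vision.get_image(n); c=cam(n)
    for r,h in [(14,0),(31,115),(31,125),(14,167)]: circ(a,c,(p[0],p[1],p[2]-135+h),r)
    for r,h in [(14,0),(31,115),(31,125),(14,167)]: circ(a,c,(670.8,62.8,30+h),r,(255,0,0))
    if n=='scene': a=cv2.resize(a[80:290,270:510],None,fx=3,fy=2.8)
    cv2.imwrite(f'pics/{n}17.png',a)"
```

```text
clock: 35.5
eef_pos: [580.7, 75.2, 207.9]
tool_rot: [-3.14, -0.002, 2.962]
force: [-0.9, -0.6, -2.5]
width: 26.7
clock: 35.8
eef_pos: [582.8, 76.9, 200.7]
tool_rot: [3.141, 0.002, 2.964]
force: [0.2, 0.2, -2.6]
width: 26.7
t 35.8 pos [582.8  76.9 200.7] rot [3.141e+00 2.000e-03 2.964e+00] F [ 0.2  0.2 -2.6] w 26.7 q [-0.26  0.58  0.13  1.73 -0.1   0.84  1.31]
cm [0.15 0.08 3.07] spin -0.001
```

View pics/scene17.png

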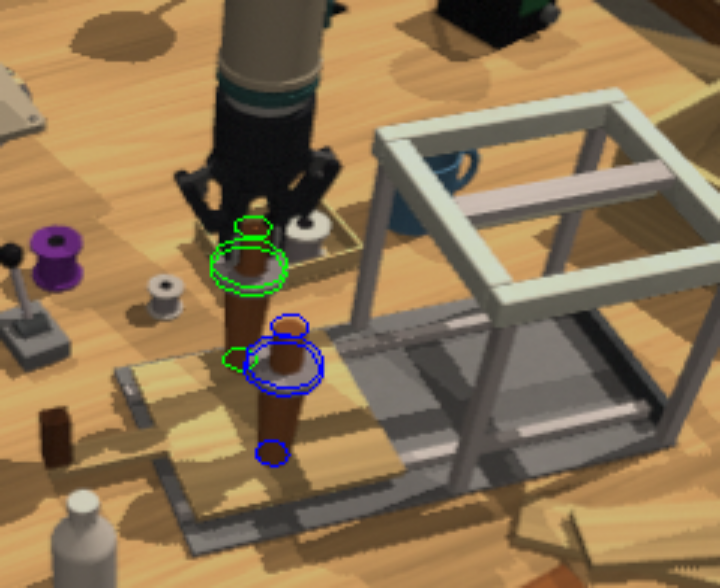

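View pics/wrist17.png

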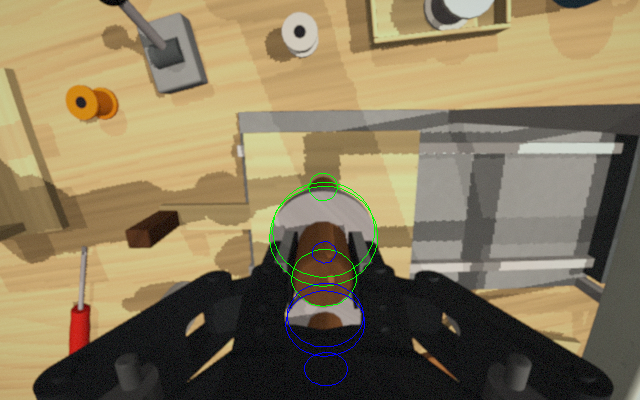

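```bash
python3 -m crank '[{"x":0,"y":0,"z":1,"spin":0},{"x":0,"y":0,"z":1,"spin":0},{"x":0,"y":0,"z":0.7,"spin":0},{"x":0,"y":0,"z":0.3,"spin":0},{"x":0,"y":0,"z":0,"spin":0}]';python3 -m crank '[{"x":0,"y":0,"z":0,"spin":0},{"x":0,"y":0,"z":0.1,"spin":0},{"x":0,"y":0,"z":0.1,"spin":0},{"x":0,"y":0,"z":0,"spin":0},{"x":0,"y":0,"z":0,"spin":0}]'
```

```text
clock: 36.4
eef_pos: [581.6, 77.6, 168.9]
tool_rot: [-3.141, -0.002, 2.965]
force: [1.0, 0.3, -2.7]
width: 26.5
clock: 36.9
eef_pos: [582.1, 77.6, 167.9]
tool_rot: [3.142, 0.0, 2.965]
force: [0.3, -0.5, -2.0]
width: 26.4
```

```bash
python3 -m crank '[{"x":0,"y":0,"z":0.1,"spin":0},{"x":0,"y":0,"z":0.1,"spin":0},{"x":0,"y":0,"z":0,"spin":0},{"x":0,"y":0,"z":0,"spin":0}]'; python3 -m crank '[{"x":0,"y":0,"z":0.05,"spin":0},{"x":0,"y":0,"z":0,"spin":0},{"x":0,"y":0,"z":0,"spin":0}]'
```

```text
clock: 37.3
eef_pos: [582.0, 77.6, 165.7]
tool_rot: [-3.142, -0.0, 2.965]
force: [0.1, 0.3, -2.0]
width: 26.1
clock: 37.6
eef_pos: [582.1, 77.6, 165.3]
tool_rot: [3.142, -0.0, 2.965]
force: [-0.1, 0.3, -2.3]
width: 26.6
```

```bash
python3 -m crank '[{"x":0,"y":0,"z":0.05,"spin":0},{"x":0,"y":0,"z":0,"spin":0},{"x":0,"y":0,"z":0,"spin":0}]'; python3 -m crank '[{"x":0,"y":0,"z":0.03,"spin":0},{"x":0,"y":0,"z":0,"spin":0},{"x":0,"y":0,"z":0,"spin":0}]'
```

```text
clock: 37.9
eef_pos: [582.3, 77.6, 165.1]
tool_rot: [3.141, 0.001, 2.965]
force: [-0.6, 0.3, 0.8]
width: 26.0
clock: 38.2
eef_pos: [582.5, 77.6, 165.1]
tool_rot: [3.141, 0.001, 2.965]
force: [-1.0, -0.6, 5.9]
width: 26.4
```

Contact. Release slowly.

```bash
python3 -m crank '[{"x":0,"y":0,"z":-0.02,"spin":0},{"x":0,"y":0,"z":0,"spin":0},{"x":0,"y":0,"z":0,"spin":0}]' ; python3 -m crank '[{"x":0,"y":0,"z":0,"spin":0},{"x":0,"y":0,"z":0,"spin":0},{"x":0,"y":0,"z":0,"spin":0}]' 32; python3 -m crank '[{"x":0,"y":0,"z":0,"spin":0},{"x":0,"y":0,"z":0,"spin":0},{"x":0,"y":0,"z":0,"spin":0}]' 34;python3 -m crank '[{"x":0,"y":0,"z":0,"spin":0},{"x":0,"y":0,"z":0,"spin":0},{"x":0,"y":0,"z":0,"spin":0}]' 36;python3 -m crank '[{"x":0,"y":0,"z":0,"spin":0},{"x":0,"y":0,"z":0,"spin":0},{"x":0,"y":0,"z":0,"spin":0}]' 40;python3 -m crank '[{"x":0,"y":0,"z":0,"spin":0},{"x":0,"y":0,"z":0,"spin":0},{"x":0,"y":0,"z":0,"spin":0},{"x":0,"y":0,"z":0,"spin":0}]' 60; python3 -m crank '[{"x":0,"y":0,"z":0,"spin":0},{"x":0,"y":0,"z":0,"spin":0},{"x":0,"y":0,"z":0,"spin":0},{"x":0,"y":0,"z":0,"spin":0}]' 100; python3 -c "
from ov import *
a=vision.get_image('wrist'); cv2.imwrite('pics/w18.png',a)
a=vision.get_image('scene'); cv2.imwrite('pics/s18.png',cv2.resize(a[80:290,270:510],None,fx=3,fy=2.8))"
```

```text
clock: 38.5
eef_pos: [582.4, 77.6, 165.1]
tool_rot: [3.141, 0.001, 2.965]
force: [-0.6, -0.4, 5.5]
width: 26.0
clock: 38.8
eef_pos: [582.4, 77.6, 164.9]
tool_rot: [3.141, 0.001, 2.965]
force: [0.7, -0.4, 4.8]
width: 27.4
clock: 39.1
eef_pos: [581.6, 77.7, 164.2]
tool_rot: [-3.141, -0.001, 2.965]
force: [0.5, -0.2, -0.0]
width: 28.7
clock: 39.4
eef_pos: [582.0, 77.6, 164.6]
tool_rot: [-3.142, -0.0, 2.965]
force: [-0.5, 1.0, 0.4]
width: 31.0
clock: 39.7
eef_pos: [582.0, 77.6, 164.7]
tool_rot: [3.142, -0.0, 2.965]
force: [-0.4, -0.3, 0.5]
width: 34.0
clock: 40.1
eef_pos: [582.1, 77.6, 164.7]
tool_rot: [3.142, 0.0, 2.965]
force: [0.1, 0.7, -0.3]
width: 51.6
clock: 40.5
eef_pos: [582.1, 77.6, 164.7]
tool_rot: [3.142, -0.0, 2.965]
force: [0.0, -0.4, 0.3]
width: 85.1
```

View pics/s18.png

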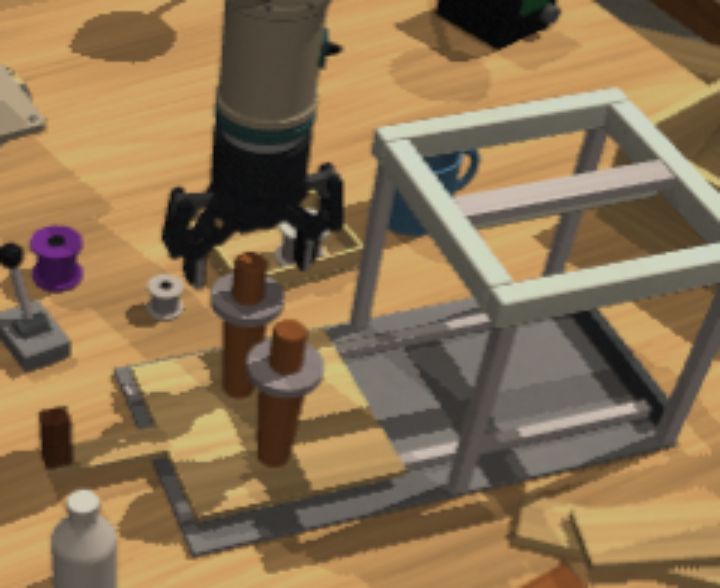

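View pics/w18.png

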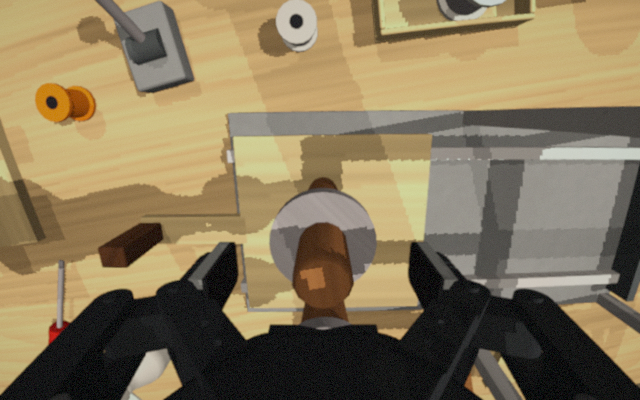

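```bash
python3 -m crank '[{"x":0,"y":0,"z":-0.5,"spin":0},{"x":0,"y":0,"z":-1,"spin":0},{"x":0,"y":0,"z":-2,"spin":0},{"x":0,"y":0,"z":-3,"spin":0},{"x":0,"y":0,"z":-4,"spin":0}]'; python3 -m crank '[{"x":0,"y":0,"z":-2,"spin":0},{"x":0,"y":-2,"z":0,"spin":0},{"x":0,"y":-3.5,"z":0,"spin":0},{"x":-1,"y":-4,"z":0,"spin":0},{"x":-1.5,"y":-4,"z":0,"spin":0}]';python3 -m crank '[{"x":-1.5,"y":-4,"z":0,"spin":0},{"x":0,"y":0,"z":0,"spin":0},{"x":0,"y":0,"z":0,"spin":0}]';python3 -c "
from ov import *
st();steps((594.5,-107,150),2.965)
a=vision.get_image('wrist'); cv2.imwrite('pics/w19.png',a)
b=vision.get_image('scene'); c=cam('scene')
for q in [(670.8,62.8),(582.1,77.6)]:
    for r,h in [(14,0),(31,115),(31,125),(14,167)]: circ(b,c,(q[0],q[1],30+h),r,(255,0,0))
cv2.imwrite('pics/s19.png',cv2.resize(b[80:290,270:510],None,fx=3,fy=2.8))"
```

```text
clock: 41.1
eef_pos: [581.1, 77.5, 270.3]
tool_rot: [-3.141, -0.002, 2.965]
force: [-0.0, 0.4, -0.1]
width: 85.3
clock: 41.6
eef_pos: [582.6, -60.5, 291.1]
tool_rot: [3.141, 0.001, 2.966]
force: [0.8, 0.5, -0.4]
width: 85.7
clock: 41.9
eef_pos: [590.6, -103.0, 290.3]
tool_rot: [3.141, 0.001, 2.962]
force: [0.8, 0.7, -0.8]
width: 85.3
t 41.9 pos [ 590.6 -103.   290.3] rot [3.141e+00 1.000e-03 2.962e+00] F [ 0.8  0.7 -0.8] w 85.3 q [ 0.02  0.5   0.17  1.59 -0.09  1.06  1.61]
cm [-0.45 -0.33 14.03] spin -0.003
```

View pics/s19.png

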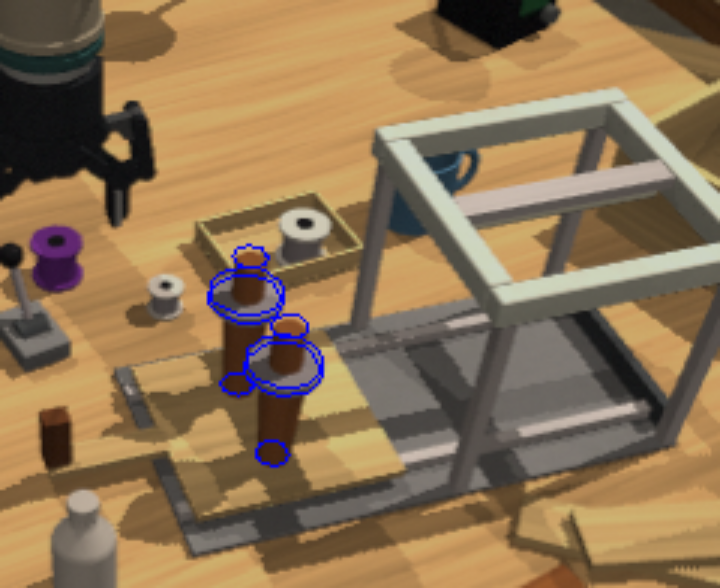

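View pics/w19.png

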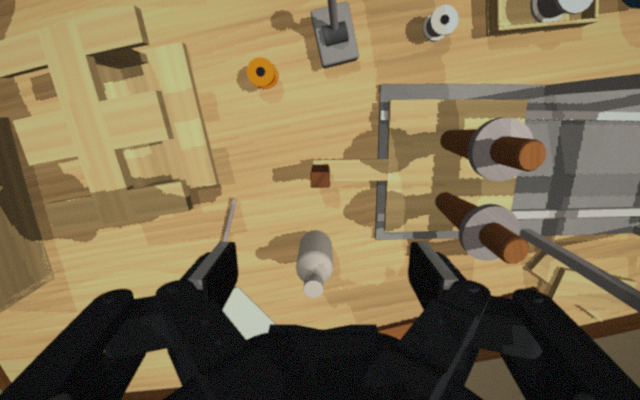

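```bash
python3 -c "
from ov import *
c=cam('wrist'); a=cv2.imread('pics/w19.png'); drawbox(a,c,(627.5,80,-.1772),(-10,10,-202,-178,30,92),(0,0,255)); cv2.imwrite('pics/w19c.png',cv2.resize(a[140:220,270:390],None,fx=6,fy=6,interpolation=cv2.INTER_CUBIC))"
```

```text
(no output)
```

View pics/w19c.png

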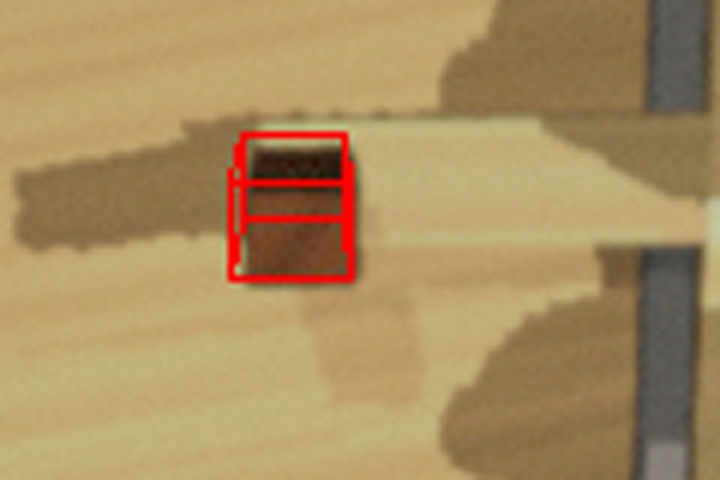

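```bash
python3 -m crank '[{"x":-0.4,"y":-0.3,"z":3,"spin":0},{"x":0,"y":0,"z":4,"spin":0},{"x":0,"y":0,"z":4,"spin":0},{"x":0,"y":0,"z":4,"spin":0},{"x":0,"y":0,"z":3,"spin":0}]'; python3 -m crank '[{"x":0,"y":0,"z":2,"spin":0},{"x":0,"y":0,"z":2,"spin":0},{"x":0,"y":0,"z":1.3,"spin":0},{"x":0,"y":0,"z":0,"spin":0},{"x":0,"y":0,"z":0,"spin":0}]';python3 -c "
from ov import *
st();steps((595,-106.5,56),2.965)
a=vision.get_image('wrist'); cv2.imwrite('pics/w20.png',a)"
```

```text
clock: 42.5
eef_pos: [593.3, -102.6, 107.7]
tool_rot: [3.14, -0.002, 2.968]
force: [0.9, 1.1, 0.2]
width: 85.4
clock: 43.0
eef_pos: [594.6, -104.6, 57.2]
tool_rot: [3.141, 0.001, 2.966]
force: [0.1, 0.2, 0.4]
width: 85.3
t 43.0 pos [ 594.6 -104.6   57.2] rot [3.141e+00 1.000e-03 2.966e+00] F [0.1 0.2 0.4] w 85.3 q [ 0.06  0.79  0.11  1.79 -0.15  0.57  1.66]
cm [-0.08 -0.18  0.12] spin 0.001
```

View pics/w20.png

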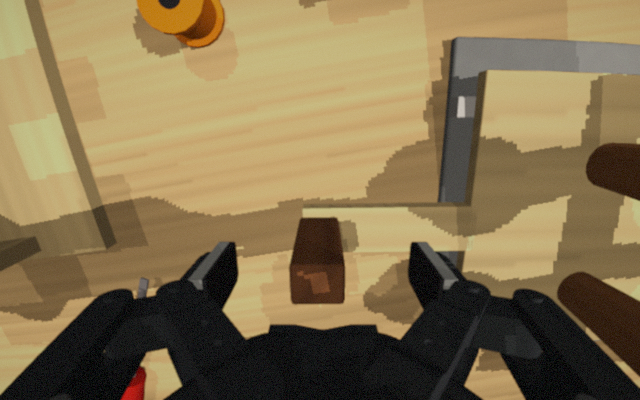

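```bash
python3 -m crank '[{"x":0,"y":-0.2,"z":0.1,"spin":0},{"x":0,"y":0,"z":0,"spin":0},{"x":0,"y":0,"z":0,"spin":0},{"x":0,"y":0,"z":0,"spin":0}]' 45;python3 -m crank '[{"x":0,"y":0,"z":0,"spin":0},{"x":0,"y":0,"z":0,"spin":0},{"x":0,"y":0,"z":0,"spin":0},{"x":0,"y":0,"z":0,"spin":0}]' 36; python3 -c "
from ov import *
st()
a=vision.get_image('wrist'); cv2.imwrite('pics/w21.png',cv2.resize(a[150:350,220:430],None,fx=3,fy=3))"
```

```text
clock: 43.45
eef_pos: [593.9, -107.4, 56.0]
tool_rot: [3.141, 0.0, 2.965]
force: [0.9, -0.6, -0.1]
width: 38.3
clock: 43.85
eef_pos: [593.7, -107.3, 55.6]
tool_rot: [3.142, -0.0, 2.965]
force: [0.3, 0.5, 0.5]
width: 30.9
t 43.85 pos [ 593.7 -107.3   55.6] rot [ 3.142 -0.     2.965] F [0.3 0.5 0.5] w 30.9 q [ 0.06  0.8   0.11  1.79 -0.15  0.57  1.66]
```

View pics/w21.png

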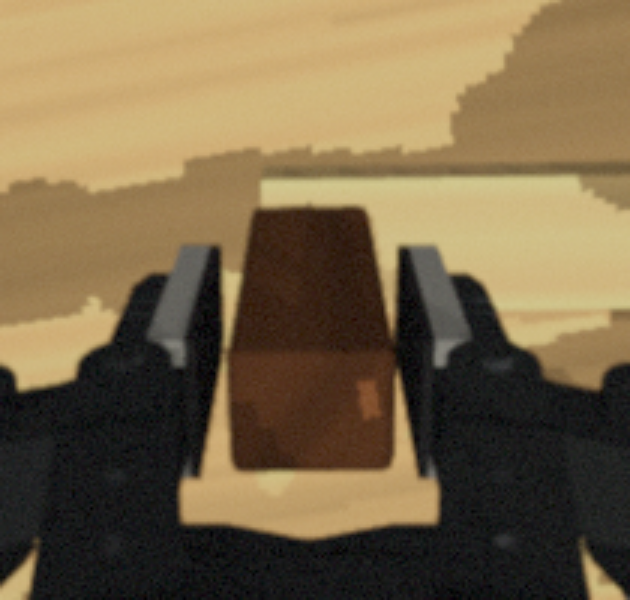

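Well centred. Close fully in small steps.

```bash
python3 -m crank '[{"x":0,"y":0,"z":0,"spin":0},{"x":0,"y":0,"z":0,"spin":0},{"x":0,"y":0,"z":0,"spin":0}]' 32;python3 -m crank '[{"x":0,"y":0,"z":0,"spin":0},{"x":0,"y":0,"z":0,"spin":0},{"x":0,"y":0,"z":0,"spin":0}]' 29; python3 -m crank '[{"x":0,"y":0,"z":0,"spin":0},{"x":0,"y":0,"z":0,"spin":0},{"x":0,"y":0,"z":0,"spin":0}]' 26;python3 -c "
from ov import *
st()
b=vision.get_image('scene'); c=cam('scene')
for q in [(670.8,62.8),(582.1,77.6)]:
    for r,h in [(14,0),(31,115),(31,125),(14,167)]: circ(b,c,(q[0],q[1],30+h),r,(255,0,0))
cv2.imwrite('pics/s21.png',cv2.resize(b[80:290,270:510],None,fx=3,fy=2.8))"
```

```text
clock: 44.2
eef_pos: [593.7, -107.3, 55.7]
tool_rot: [3.142, -0.0, 2.965]
force: [0.6, -0.5, -0.7]
width: 27.4
clock: 44.5
eef_pos: [593.7, -107.2, 55.7]
tool_rot: [3.142, -0.0, 2.965]
force: [0.2, -0.1, 0.2]
width: 24.9
clock: 44.8
eef_pos: [593.8, -107.0, 55.8]
tool_rot: [3.141, 0.0, 2.966]
force: [0.3, 0.2, 2.7]
width: 23.6
t 44.8 pos [ 593.8 -107.    55.8] rot [3.141 0.    2.966] F [0.3 0.2 2.7] w 23.6 q [ 0.06  0.8   0.11  1.79 -0.15  0.57  1.66]
```

View pics/s21.png

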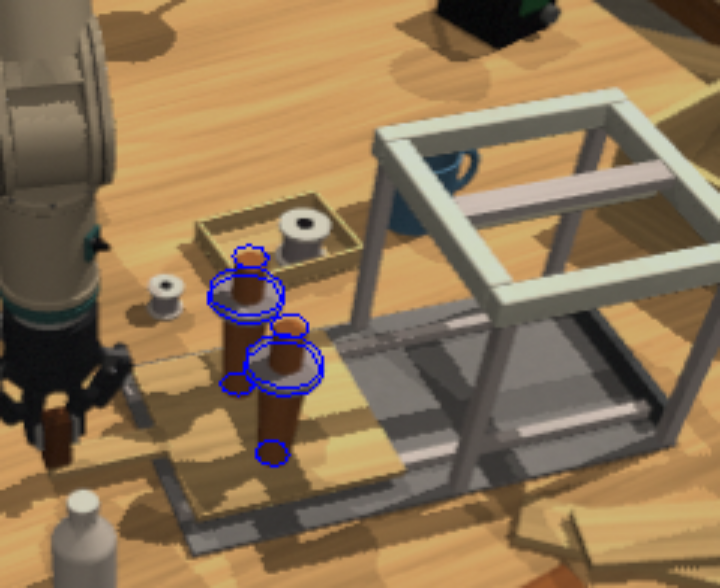

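```bash
python3 -m crank '[{"x":0,"y":0.1,"z":0,"spin":0},{"x":0,"y":0.15,"z":0,"spin":0},{"x":0,"y":0.2,"z":0,"spin":0},{"x":0,"y":0.25,"z":0,"spin":0},{"x":0,"y":0.3,"z":0,"spin":0}]';python3 -m crank '[{"x":0,"y":0.35,"z":0,"spin":0},{"x":0,"y":0.4,"z":0,"spin":0},{"x":0,"y":0.4,"z":0,"spin":0},{"x":0,"y":0.4,"z":0,"spin":0},{"x":0,"y":0.4,"z":0,"spin":0}]';python3 -m crank '[{"x":0,"y":0.4,"z":0,"spin":0},{"x":0,"y":0.4,"z":0,"spin":0},{"x":0,"y":0.4,"z":0,"spin":0},{"x":0,"y":0.4,"z":0,"spin":0},{"x":0,"y":0.4,"z":0,"spin":0}]';python3 -m crank '[{"x":0,"y":0.4,"z":0,"spin":0},{"x":0,"y":0.4,"z":0,"spin":0},{"x":0,"y":0.4,"z":0,"spin":0},{"x":0,"y":0.4,"z":0,"spin":0},{"x":0,"y":0.4,"z":0,"spin":0}]';python3 -c "
from ov import *
s=st(); d=s['eef_pos'][:2]-np.array([593.8,-107]); print(d@[.175,.985], d@[.985,-.175])
b=vision.get_image('scene')
cv2.imwrite('pics/s22.png',cv2.resize(b[80:290,270:510],None,fx=3,fy=2.8))"
```

```text
clock: 45.35
eef_pos: [595.4, -97.5, 55.8]
tool_rot: [-3.141, -0.0, 2.965]
force: [-2.3, -1.9, 6.4]
width: 23.4
clock: 45.85
eef_pos: [598.6, -77.9, 55.8]
tool_rot: [-3.142, -0.001, 2.965]
force: [-2.9, -1.4, 5.6]
width: 23.5
clock: 46.35
eef_pos: [601.8, -58.1, 55.8]
tool_rot: [-3.142, -0.001, 2.965]
force: [-3.9, -1.3, 7.2]
width: 23.3
clock: 46.85
eef_pos: [605.1, -38.4, 55.8]
tool_rot: [-3.142, -0.002, 2.965]
force: [-3.8, -1.0, 7.7]
width: 23.4
t 46.85 pos [605.1 -38.4  55.8] rot [-3.142e+00 -2.000e-03  2.965e+00] F [-3.8 -1.   7.7] w 23.4 q [-0.06  0.8   0.13  1.78 -0.17  0.58  1.56]
69.55931979590909 -0.9073749380923792
```

View pics/s22.png

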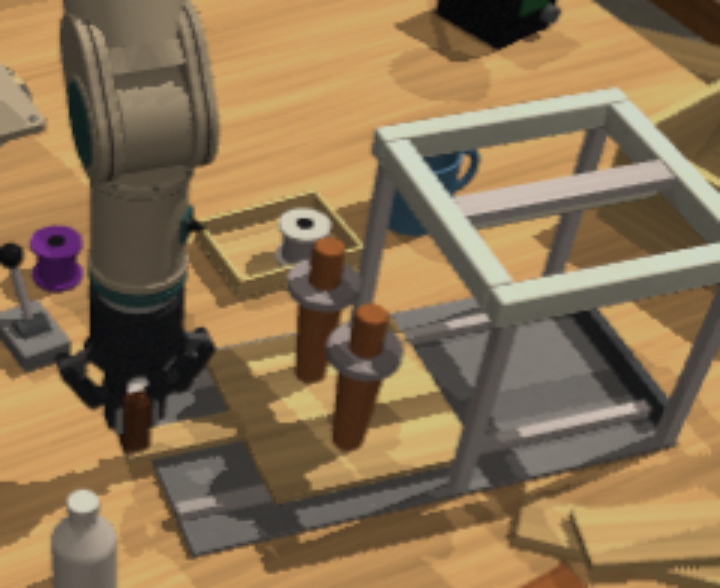

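```bash
python3 -c "
from ov import *
c=cam('scene')
for z in (200,230,260,290,320,350): 
    q=onz(c,(270+200/3,80+245/2.8),z)[:2]-np.array([605.1,-38.4]); e=onz(c,(270+178/3,80+245/2.8),z)[:2]-np.array([605.1,-38.4])
    print(z,'rail x,y of spike',q@[.985,-.175],q@[.175,.985],'edge',e@[.985,-.175],e@[.175,.985])
"
```

```text
200 rail x,y of spike -65.39816101505087 73.74360249170613 edge -70.19025444256982 56.179966506160866
230 rail x,y of spike -34.0092930759628 62.11868929430774 edge -38.626223911849905 45.19704663469406
260 rail x,y of spike -2.6204251368749314 50.49377609690921 edge -7.062193381130114 34.214126763227355
290 rail x,y of spike 28.768442802213038 38.86886289951081 edge 24.501837149589697 23.231206891760532
320 rail x,y of spike 60.157310741301 27.243949702112406 edge 56.06586768030962 12.248287020293734
350 rail x,y of spike 91.54617868038888 15.619036504713934 edge 87.62989821102954 1.2653671488269365
```

```bash
python3 -m crank '[{"x":0.03,"y":0.4,"z":0,"spin":0},{"x":0.03,"y":0.4,"z":0,"spin":0},{"x":0.03,"y":0.4,"z":0,"spin":0},{"x":0.02,"y":0.4,"z":0,"spin":0},{"x":0.02,"y":0.4,"z":0,"spin":0}]';python3 -m crank '[{"x":0.01,"y":0.4,"z":0,"spin":0},{"x":0.01,"y":0.4,"z":0,"spin":0},{"x":0.01,"y":0.4,"z":0,"spin":0},{"x":0,"y":0.4,"z":0,"spin":0},{"x":0.01,"y":0.4,"z":0,"spin":0}]';python3 -m crank '[{"x":0.01,"y":0.4,"z":0,"spin":0},{"x":0,"y":0.4,"z":0,"spin":0},{"x":0.01,"y":0.4,"z":0,"spin":0},{"x":0,"y":0.4,"z":0,"spin":0},{"x":0.01,"y":0.4,"z":0,"spin":0}]';python3 -m crank '[{"x":0,"y":0.4,"z":0,"spin":0},{"x":0.01,"y":0.4,"z":0,"spin":0},{"x":0,"y":0.4,"z":0,"spin":0},{"x":0.01,"y":0.4,"z":0,"spin":0},{"x":0,"y":0.4,"z":0,"spin":0}]';python3 -c "
from ov import *
s=st(); d=s['eef_pos'][:2]-np.array([593.8,-107]); print(d@[.175,.985], d@[.985,-.175])
b=vision.get_image('scene')
cv2.imwrite('pics/s23.png',cv2.resize(b[80:290,270:510],None,fx=3,fy=2.8))
b=vision.get_image('side')
cv2.imwrite('pics/d23.png',b)"
```

```text
clock: 47.4
eef_pos: [608.4, -18.6, 55.8]
tool_rot: [3.142, 0.0, 2.965]
force: [-1.9, -1.6, 5.2]
width: 23.4
clock: 47.9
eef_pos: [611.6, 1.1, 55.9]
tool_rot: [3.142, 0.001, 2.965]
force: [-1.3, -0.9, 4.8]
width: 23.5
clock: 48.4
eef_pos: [614.9, 20.9, 55.8]
tool_rot: [3.142, 0.001, 2.965]
force: [-1.3, -1.3, 5.1]
width: 23.2
clock: 48.9
eef_pos: [618.1, 40.6, 55.8]
tool_rot: [3.141, 0.0, 2.965]
force: [-1.0, -1.1, 5.5]
width: 23.3
t 48.9 pos [618.1  40.6  55.8] rot [3.141 0.    2.965] F [-1.  -1.1  5.5] w 23.3 q [-0.2   0.82  0.15  1.74 -0.19  0.6   1.45]
149.65186080728648 -1.8759861237981423
```

View pics/s23.png

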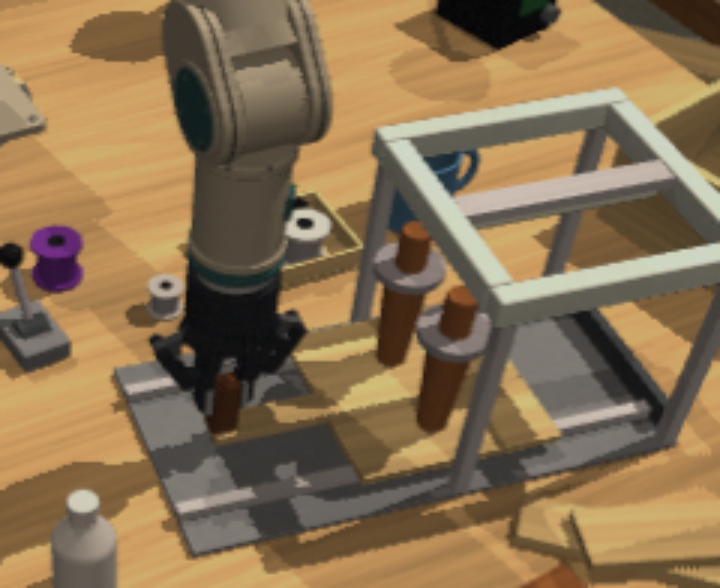

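View pics/d23.png

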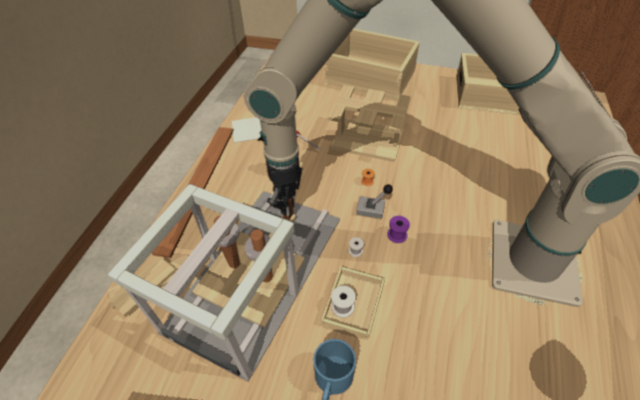

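```bash
python3 -m crank '[{"x":0.01,"y":0.4,"z":0,"spin":0},{"x":0.01,"y":0.4,"z":0,"spin":0},{"x":0,"y":0.4,"z":0,"spin":0},{"x":0.01,"y":0.4,"z":0,"spin":0},{"x":0.01,"y":0.4,"z":0,"spin":0}]';python3 -m crank '[{"x":0.01,"y":0.4,"z":0,"spin":0},{"x":0,"y":0.4,"z":0,"spin":0},{"x":0.01,"y":0.4,"z":0,"spin":0},{"x":0,"y":0.4,"z":0,"spin":0},{"x":0.01,"y":0.4,"z":0,"spin":0}]';python3 -c "
from ov import *
s=st(); d=s['eef_pos'][:2]-np.array([593.8,-107]); print(d@[.175,.985], d@[.985,-.175])
b=vision.get_image('scene')
cv2.imwrite('pics/s24.png',cv2.resize(b[80:290,270:510],None,fx=3,fy=2.8))
b=vision.get_image('side')
cv2.imwrite('pics/d24.png',cv2.resize(b[50:390,100:440],None,fx=1.7,fy=1.7))"
```

```text
clock: 49.5
eef_pos: [621.4, 60.2, 55.8]
tool_rot: [-3.142, 0.001, 2.965]
force: [-0.4, -1.7, 4.2]
width: 23.5
clock: 50.0
eef_pos: [624.6, 80.0, 55.8]
tool_rot: [3.142, 0.001, 2.965]
force: [-0.7, -2.7, 5.4]
width: 23.0
t 50.0 pos [624.6  80.   55.8] rot [3.142e+00 1.000e-03 2.965e+00] F [-0.7 -2.7  5.4] w 23.0 q [-0.27  0.83  0.16  1.71 -0.2   0.62  1.4 ]
189.5513250792121 -2.3846828465487095
```

View pics/s24.png

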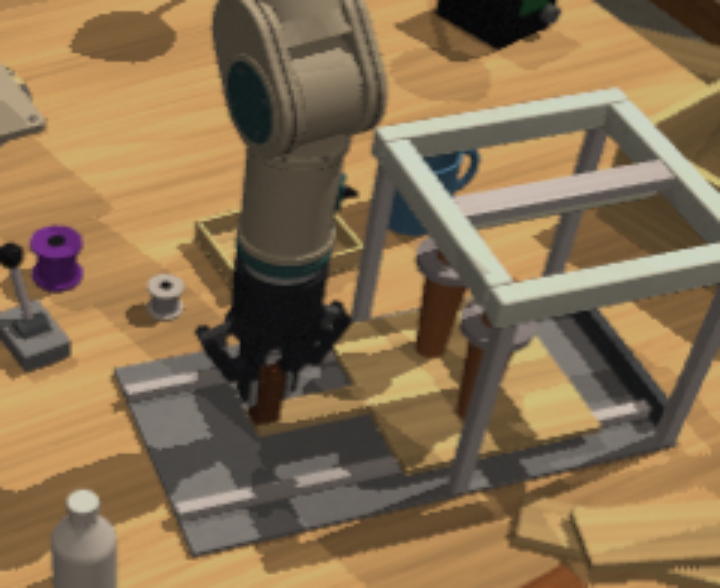

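View pics/d24.png

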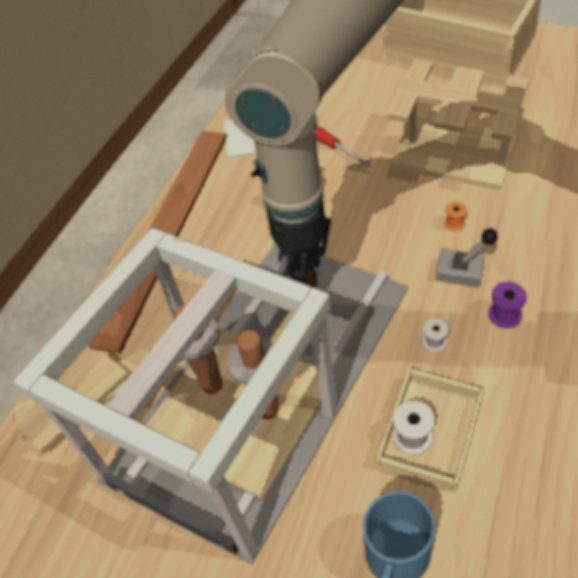

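```bash
python3 -m crank '[{"x":0.01,"y":0.4,"z":0,"spin":0},{"x":0.01,"y":0.4,"z":0,"spin":0},{"x":0,"y":0.4,"z":0,"spin":0},{"x":0.01,"y":0.4,"z":0,"spin":0},{"x":0.01,"y":0.4,"z":0,"spin":0}]';python3 -m crank '[{"x":0.01,"y":0.4,"z":0,"spin":0},{"x":0,"y":0.4,"z":0,"spin":0},{"x":0.01,"y":0.3,"z":0,"spin":0},{"x":0,"y":0.3,"z":0,"spin":0},{"x":0.01,"y":0.2,"z":0,"spin":0}]';python3 -c "
from ov import *
s=st(); d=s['eef_pos'][:2]-np.array([593.8,-107]); print(d@[.175,.985], d@[.985,-.175])
b=vision.get_image('scene')
cv2.imwrite('pics/s25.png',cv2.resize(b[80:290,270:510],None,fx=3,fy=2.8))
b=vision.get_image('side')
cv2.imwrite('pics/d25.png',cv2.resize(b[50:390,100:440],None,fx=1.7,fy=1.7))"
```

```text
clock: 50.6
eef_pos: [627.9, 99.6, 55.9]
tool_rot: [-3.142, 0.001, 2.965]
force: [2.0, -1.2, 4.4]
width: 22.8
clock: 51.1
eef_pos: [630.5, 115.6, 55.8]
tool_rot: [3.141, 0.001, 2.965]
force: [4.2, -2.0, 4.7]
width: 23.1
t 51.1 pos [630.5 115.6  55.8] rot [3.141e+00 1.000e-03 2.965e+00] F [ 4.2 -2.   4.7] w 23.1 q [-0.32  0.84  0.16  1.68 -0.2   0.64  1.35]
225.70414986945192 -2.835022639894649
```

View pics/s25.png

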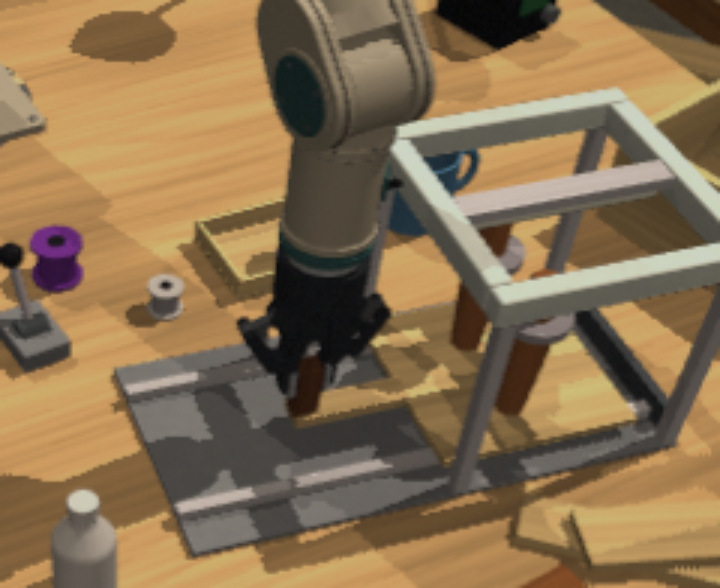

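View pics/d25.png

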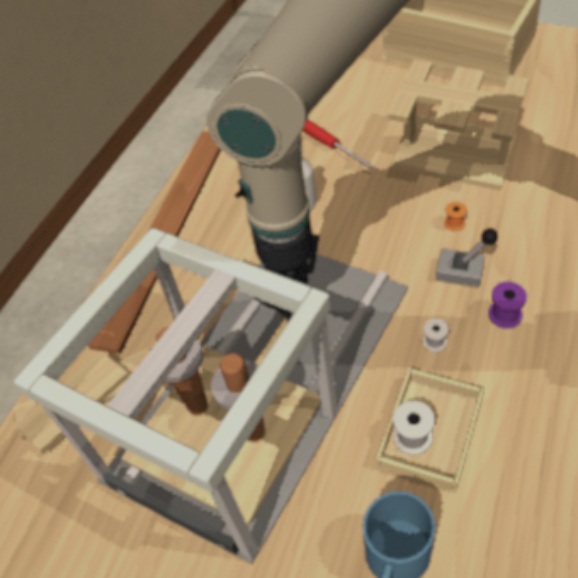

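```bash
python3 -m crank '[{"x":-0.02,"y":0.2,"z":0,"spin":0},{"x":-0.02,"y":0.2,"z":0,"spin":0},{"x":-0.01,"y":0.2,"z":0,"spin":0},{"x":0,"y":0.15,"z":0,"spin":0},{"x":0,"y":0.1,"z":0,"spin":0}]';python3 -c "
from ov import *
s=st(); d=s['eef_pos'][:2]-np.array([593.8,-107]); print(d@[.175,.985], d@[.985,-.175])"
```

```text
clock: 51.7
eef_pos: [631.8, 123.5, 55.8]
tool_rot: [-3.142, -0.0, 2.965]
force: [2.3, -1.9, 6.1]
width: 23.2
t 51.7 pos [631.8 123.5  55.8] rot [-3.142 -0.     2.965] F [ 2.3 -1.9  6.1] w 23.2 q [-0.33  0.84  0.17  1.67 -0.21  0.65  1.34]
233.72517911564216 -2.952172631840485
```

```bash
python3 -m crank '[{"x":0,"y":0.1,"z":0,"spin":0},{"x":0,"y":0.1,"z":0,"spin":0},{"x":0,"y":0.1,"z":0,"spin":0},{"x":0,"y":0.05,"z":0,"spin":0},{"x":0,"y":0,"z":0,"spin":0}]';python3 -c "
from ov import *
s=st(); d=s['eef_pos'][:2]-np.array([593.8,-107]); print(d@[.175,.985], d@[.985,-.175])"
```

```text
clock: 52.2
eef_pos: [632.4, 127.0, 55.8]
tool_rot: [3.142, -0.0, 2.965]
force: [1.2, -1.6, 5.6]
width: 23.3
t 52.2 pos [632.4 127.   55.8] rot [ 3.142 -0.     2.965] F [ 1.2 -1.6  5.6] w 23.3 q [-0.34  0.84  0.17  1.66 -0.21  0.65  1.33]
237.27160463640791 -2.9784938460601342
```

```bash
python3 -m crank '[{"x":0,"y":0.05,"z":0,"spin":0},{"x":0,"y":0.05,"z":0,"spin":0},{"x":0,"y":0.05,"z":0,"spin":0},{"x":0,"y":0,"z":0,"spin":0}]'; python3 -m crank '[{"x":0,"y":0,"z":0,"spin":0},{"x":0,"y":0,"z":0,"spin":0},{"x":0,"y":0,"z":0,"spin":0}]' 29;python3 -m crank '[{"x":0,"y":0,"z":0,"spin":0},{"x":0,"y":0,"z":0,"spin":0},{"x":0,"y":0,"z":0,"spin":0}]' 33;python3 -m crank '[{"x":0,"y":0,"z":0,"spin":0},{"x":0,"y":0,"z":0,"spin":0},{"x":0,"y":0,"z":0,"spin":0}]' 50;python3 -c "
from ov import *
s=st(); d=s['eef_pos'][:2]-np.array([593.8,-107]); print(d@[.175,.985], d@[.985,-.175])
b=vision.get_image('wrist'); cv2.imwrite('pics/w26.png',b)"
```

```text
clock: 52.6
eef_pos: [632.6, 128.5, 55.8]
tool_rot: [-3.142, -0.0, 2.965]
force: [2.5, -1.6, 5.6]
width: 23.5
clock: 52.9
eef_pos: [631.2, 128.9, 54.8]
tool_rot: [-3.141, -0.003, 2.964]
force: [-0.6, -0.0, 1.5]
width: 24.9
clock: 53.2
eef_pos: [632.5, 128.6, 55.6]
tool_rot: [-3.142, -0.0, 2.965]
force: [0.8, 0.2, -0.2]
width: 28.2
clock: 53.5
eef_pos: [632.7, 128.5, 55.7]
tool_rot: [3.142, -0.0, 2.965]
force: [0.4, 0.8, -0.4]
width: 42.7
t 53.5 pos [632.7 128.5  55.7] rot [ 3.142 -0.     2.965] F [ 0.4  0.8 -0.4] w 42.7 q [-0.34  0.84  0.17  1.66 -0.21  0.65  1.33]
238.79874499914368 -2.90296012881377
```

View pics/w26.png

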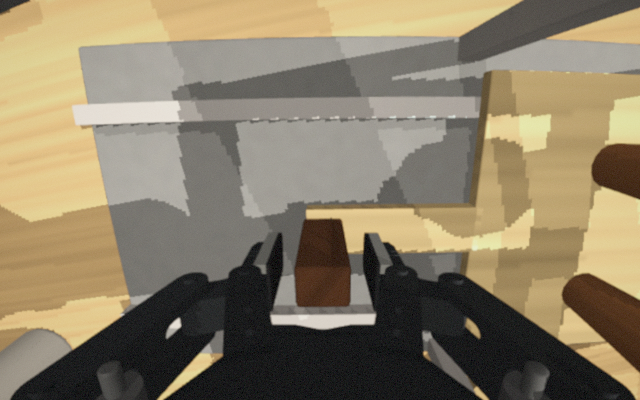

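```bash
python3 -m crank '[{"x":0,"y":0,"z":-0.5,"spin":0},{"x":0,"y":0,"z":-1,"spin":0},{"x":0,"y":0,"z":-1.5,"spin":0},{"x":0,"y":0,"z":-1.5,"spin":0},{"x":0,"y":0,"z":-1.5,"spin":0}]';python3 -m crank '[{"x":0,"y":-1.5,"z":0,"spin":0},{"x":0,"y":-3,"z":0,"spin":0},{"x":0,"y":-3,"z":-1,"spin":0},{"x":0,"y":-3,"z":-3,"spin":0},{"x":1,"y":-3,"z":-4,"spin":0}]';python3 -m crank '[{"x":3,"y":-2,"z":-4,"spin":0},{"x":4,"y":-1,"z":-4,"spin":0},{"x":3,"y":0,"z":-1,"spin":0},{"x":0,"y":0,"z":0,"spin":0},{"x":0,"y":0,"z":0,"spin":0}]';python3 -c "
from ov import *
s=st()
b=vision.get_image('wrist'); cv2.imwrite('pics/w27.png',b)
print(vision.place_of('switch_tip','wrist'))
b=vision.get_image('scene'); cv2.imwrite('pics/s27.png',b)
print(vision.place_of('switch_tip','scene'))
b=vision.get_image('side'); cv2.imwrite('pics/d27.png',b)
print(vision.place_of('switch_tip','side'))"
```

```text
clock: 54.05
eef_pos: [633.2, 128.6, 117.8]
tool_rot: [3.141, 0.001, 2.965]
force: [0.8, 0.2, -0.1]
width: 42.7
clock: 54.55
eef_pos: [597.9, -5.2, 194.1]
tool_rot: [-3.14, -0.003, 2.963]
force: [1.1, -0.2, 0.8]
width: 42.4
clock: 55.05
eef_pos: [503.0, -13.3, 277.3]
tool_rot: [3.141, 0.001, 2.964]
force: [0.3, 0.3, 0.5]
width: 42.6
t 55.05 pos [503.  -13.3 277.3] rot [3.141e+00 1.000e-03 2.964e+00] F [0.3 0.3 0.5] w 42.6 q [-0.19  0.37  0.23  1.86 -0.1   0.92  1.47]
[{'point': [263.6, 76.1], 'score': 0.88}]
[{'point': [272.2, 172.4], 'score': 0.56}]
[{'point': [387.4, 189.1], 'score': 0.63}, {'point': [341.3, 307.6], 'score': 0.17}]
```

View pics/w27.png

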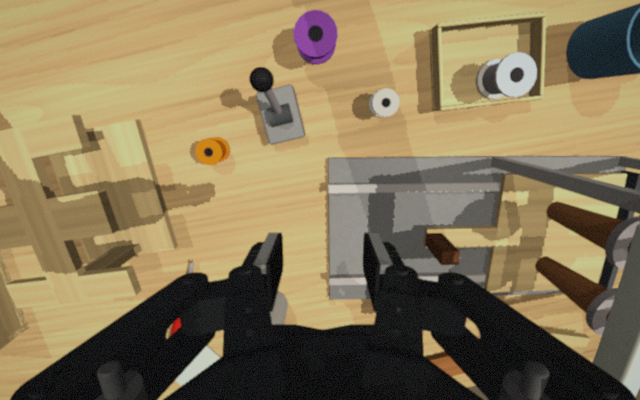

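View pics/s27.png

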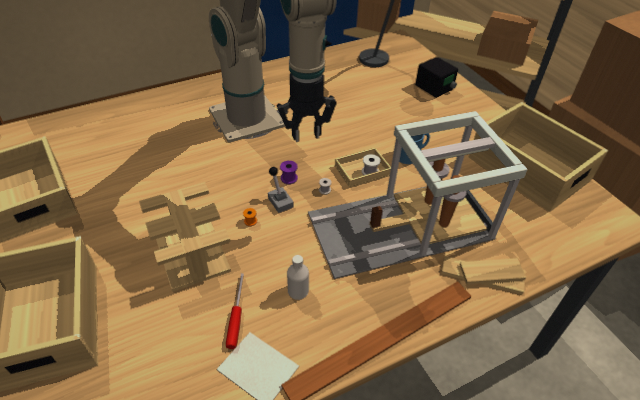

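View pics/d27.png

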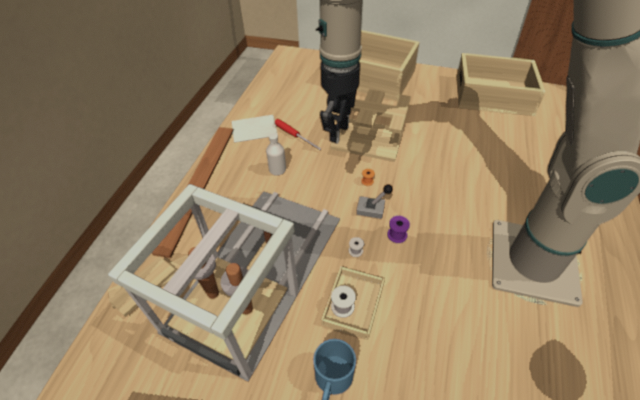

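```bash
python3 -c "
from ov import *
w,S,D=cam('wrist'),cam('scene'),cam('side')
print(tri([w,S,D],[(262,78),(272.5,171.5),(388,189)]),tri([w,S],[(262,78),(272.5,171.5)]))
a=cv2.imread('pics/w27.png'); cv2.imwrite('pics/w27c.png',cv2.resize(a[40:170,200:340],None,fx=5,fy=5,interpolation=cv2.INTER_CUBIC))
"
```

```text
(array([385.54069655, -60.45223532,  90.24556554]), np.float64(1.8873342254499106)) (array([384.12402313, -59.90282181,  87.48335482]), np.float64(0.9579814823962146))
```

View pics/w27c.png

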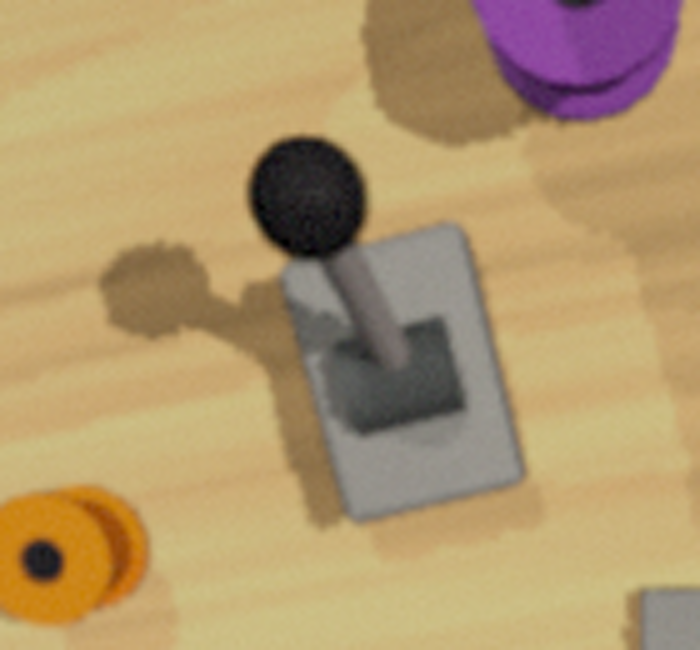

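```bash
python3 -c "
from ov import *
w=cam('wrist')
P=np.array([onz(w,(200+x/5,40+y/5),25) for x,y in [(285,270),(455,228),(522,480),(355,520)]]); print(P.round(1),P.mean(0).round(1))
v=P[3]-P[0]+P[2]-P[1]; d=np.arctan2(v[1],v[0]); print('delta',d, np.linalg.norm(v)/2)
v=P[1]-P[0]+P[2]-P[3]; print('alt',np.arctan2(-v[0],v[1]))
print('purple',onz(w,(316,33),55),'orange',onz(w,(208,152),40),'small',onz(w,(386,103),35))
t=np.array([384.5,-60.,88]); print('tip rel',(t-P.mean(0)))
u=np.array([np.cos(d),np.sin(d)]); T=t[:2]+30*u; print('TCP start',T)
steps((*T,200),1.571+d)
"
```

```text
[[392.7 -80.7  25. ]
 [390.7 -35.1  25. ]
 [456.6 -30.4  25. ]
 [458.9 -76.8  25. ]] [424.7 -55.7  25. ]
delta 0.06520033714148712 66.19044674720593
alt 0.04828555179781127
purple [342.88736479   7.09378302  55.        ] orange [ 453.13276876 -158.14624547   40.        ] small [433.54130578  80.51256396  35.        ]
tip rel [-40.21921098  -4.26795894  63.        ]
TCP start [414.43625633 -58.04537545]
cm [ 7.98 -6.02  7.62] spin 1.328
```

```bash
python3 -m crank '[{"x":0,"y":0,"z":0,"spin":0.13},{"x":0,"y":0,"z":0,"spin":0.13},{"x":0,"y":0,"z":0,"spin":0.13},{"x":0,"y":0,"z":0,"spin":0.13},{"x":0,"y":0,"z":0,"spin":0.13}]' 100;python3 -m crank '[{"x":0,"y":0,"z":0,"spin":0.13},{"x":0,"y":0,"z":0,"spin":0.13},{"x":0,"y":0,"z":0,"spin":0.13},{"x":0,"y":0,"z":0,"spin":0.13},{"x":0,"y":0,"z":0,"spin":0.13}]';python3 -m crank '[{"x":0,"y":0,"z":0,"spin":0},{"x":0,"y":0,"z":0,"spin":0}]';python3 -c "
from ov import *
st(); steps((414.5,-58,150),1.64)"
```

```text
clock: 55.85
eef_pos: [503.6, -12.7, 276.3]
tool_rot: [-3.141, -0.0, 2.31]
force: [-0.1, -0.6, -0.3]
width: 85.7
clock: 56.35
eef_pos: [503.6, -12.7, 276.4]
tool_rot: [-3.141, 0.001, 1.66]
force: [0.4, -0.1, 0.5]
width: 85.0
clock: 56.55
eef_pos: [503.5, -12.5, 276.5]
tool_rot: [-3.141, 0.0, 1.668]
force: [0.4, -0.3, 0.3]
width: 85.4
t 56.55 pos [503.5 -12.5 276.5] rot [-3.141  0.     1.668] F [ 0.4 -0.3  0.3] w 85.4 q [-0.43  0.41  0.56  1.87 -0.27  0.94  0.35]
cm [-3.66 -9.29 12.66] spin 0.028
```

```bash
python3 -m crank '[{"x":-0.8,"y":-2,"z":1,"spin":0.03},{"x":-1,"y":-2.5,"z":2,"spin":0},{"x":-1,"y":-2.5,"z":3,"spin":0},{"x":-0.9,"y":-2,"z":3,"spin":0},{"x":0,"y":0,"z":2,"spin":0}]';python3 -m crank '[{"x":0,"y":0,"z":0,"spin":0},{"x":0,"y":0,"z":0,"spin":0}]';python3 -c "
from ov import *
st(); steps((414.5,-58,120),1.64)
b=vision.get_image('wrist'); cv2.imwrite('pics/w28.png',b)
c=cam('wrist'); print(vision.place_of('switch_tip','wrist'))
print(proj(c,[[384.5,-60,88]]))
b=vision.get_image('scene'); cv2.imwrite('pics/s28.png',cv2.resize(b[80:290,200:440],None,fx=3,fy=2.8))"
```

```text
clock: 57.05
eef_pos: [412.5, -56.8, 165.6]
tool_rot: [-3.138, -0.001, 1.635]
force: [0.3, 0.4, 0.5]
width: 85.1
clock: 57.25
eef_pos: [417.0, -56.0, 167.2]
tool_rot: [3.141, 0.0, 1.636]
force: [0.8, 0.4, 1.3]
width: 85.6
t 57.25 pos [417.  -56.  167.2] rot [3.141 0.    1.636] F [0.8 0.4 1.3] w 85.6 q [-0.28  0.46  0.48  2.2  -0.39  0.56  0.56]
cm [-0.18 -0.26  4.72] spin -0.004
[{'point': [284.7, 204.1], 'score': 0.68}]
[[281.58099501 205.09970405]]
```

View pics/w28.png

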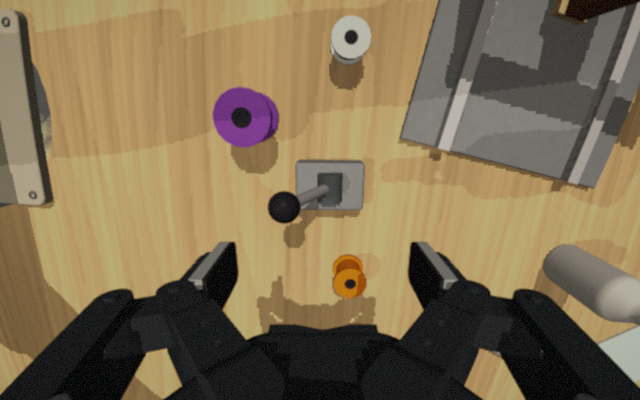

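View pics/s28.png

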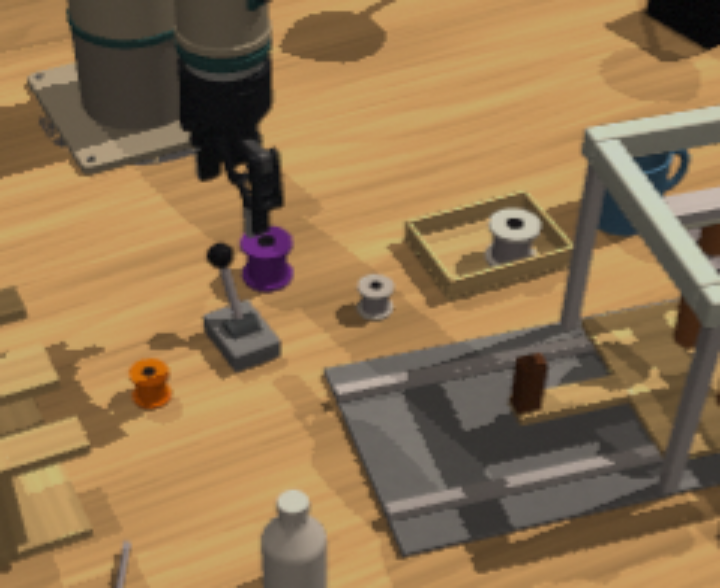

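```bash
python3 -m crank '[{"x":-0.3,"y":-0.8,"z":1,"spin":0},{"x":0,"y":0,"z":2,"spin":0},{"x":0,"y":0,"z":1,"spin":0},{"x":0,"y":0,"z":0,"spin":0},{"x":0,"y":0,"z":0,"spin":0}]';python3 -c "
from ov import *
st(); steps((409,-59,60),1.64)
b=vision.get_image('wrist'); cv2.imwrite('pics/w29.png',b)"
```

```text
clock: 57.9
eef_pos: [409.0, -59.4, 127.3]
tool_rot: [3.141, 0.0, 1.635]
force: [1.3, -0.4, -0.3]
width: 85.3
t 57.9 pos [409.  -59.4 127.3] rot [3.141 0.    1.635] F [ 1.3 -0.4 -0.3] w 85.3 q [-0.2   0.52  0.39  2.26 -0.47  0.43  0.64]
cm [0.04 0.   6.73] spin -0.005
```

View pics/w29.png

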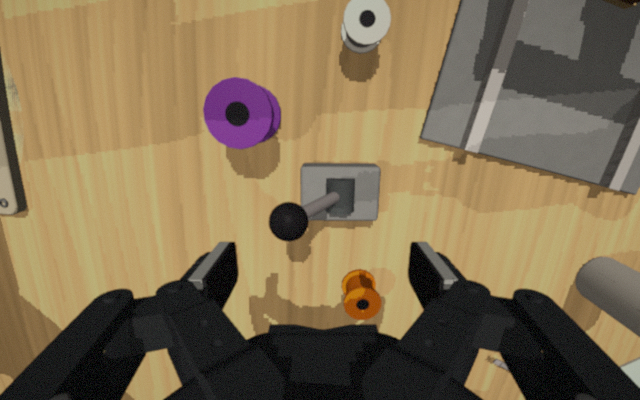

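```bash
python3 -m crank '[{"x":0,"y":0,"z":1,"spin":0},{"x":0,"y":0,"z":1.5,"spin":0},{"x":0,"y":0,"z":1.5,"spin":0},{"x":0,"y":0,"z":0.7,"spin":0},{"x":0,"y":0,"z":0,"spin":0}]';python3 -m crank '[{"x":0,"y":0,"z":0,"spin":0},{"x":0,"y":0,"z":0,"spin":0}]';python3 -c "
from ov import *
st(); steps((409,-59,65),1.64)
b=vision.get_image('wrist'); cv2.imwrite('pics/w30.png',b)
b=vision.get_image('scene'); cv2.imwrite('pics/s30.png',cv2.resize(b[110:230,210:350],None,fx=5,fy=5))"
```

```text
clock: 58.45
eef_pos: [407.9, -59.4, 79.2]
tool_rot: [-3.14, -0.0, 1.635]
force: [-0.5, -0.3, 0.8]
width: 85.1
clock: 58.65
eef_pos: [408.8, -59.5, 80.3]
tool_rot: [3.141, 0.0, 1.635]
force: [-0.2, 0.1, 0.4]
width: 85.6
t 58.65 pos [408.8 -59.5  80.3] rot [3.141 0.    1.635] F [-0.2  0.1  0.4] w 85.6 q [-0.11  0.61  0.27  2.29 -0.56  0.3   0.71]
cm [0.05 0.02 1.53] spin -0.005
```

View pics/w30.png

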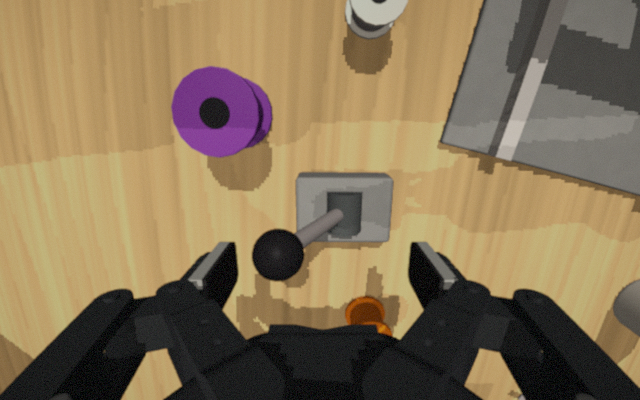

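View pics/s30.png

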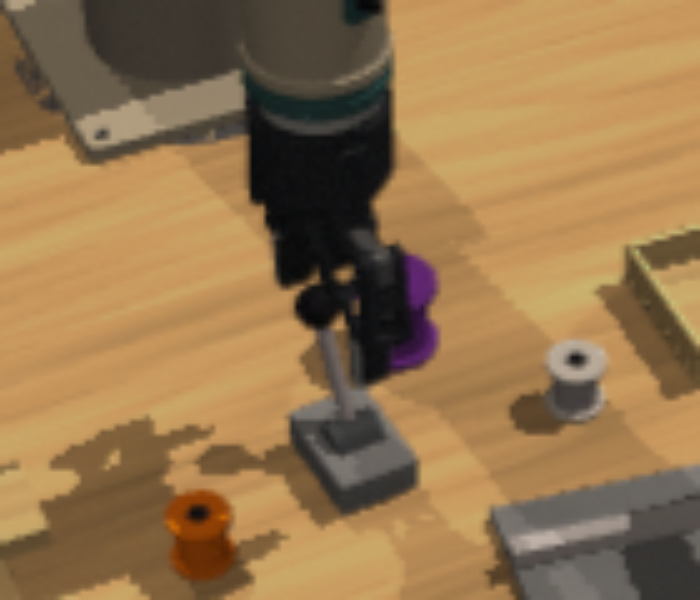

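```bash
python3 -c "
from ov import *
c=cam('scene')
for z in (70,80,90,100): print(z,proj(c,[[452,-57,z],[458,-48,z]]).round(1), 'want',210+375/5,110+382/5)
w=cam('wrist'); print(onz(w,(277.5,253),88))
"
```

```text
70 [[283.8 191.2]
 [287.7 191.6]] want 285.0 186.4
80 [[283.7 188.6]
 [287.6 189. ]] want 285.0 186.4
90 [[283.6 185.9]
 [287.5 186.3]] want 285.0 186.4
100 [[283.5 183.3]
 [287.4 183.7]] want 285.0 186.4
[385.48789185 -61.4773778   88.        ]
```

```bash
python3 -m crank '[{"x":-0.2,"y":0,"z":0.5,"spin":0},{"x":0,"y":0,"z":0.5,"spin":0},{"x":0,"y":0,"z":0.3,"spin":0},{"x":0,"y":0,"z":0,"spin":0}]';python3 -m crank '[{"x":0,"y":0.5,"z":0.2,"spin":0},{"x":0,"y":0.5,"z":0.2,"spin":0},{"x":0,"y":0.5,"z":0,"spin":0},{"x":0,"y":0,"z":0,"spin":0}]';python3 -c "
from ov import *
st()
b=vision.get_image('wrist'); cv2.imwrite('pics/w31.png',b)"
```

```text
clock: 59.15
eef_pos: [408.2, -61.4, 66.3]
tool_rot: [-3.14, -0.0, 1.635]
force: [-0.1, -0.9, 0.0]
width: 85.5
clock: 59.55
eef_pos: [424.4, -60.3, 62.8]
tool_rot: [3.141, 0.0, 1.635]
force: [-0.4, 0.6, 0.2]
width: 85.7
t 59.55 pos [424.4 -60.3  62.8] rot [3.141 0.    1.635] F [-0.4  0.6  0.2] w 85.7 q [-0.1   0.66  0.25  2.26 -0.59  0.28  0.74]
```

View pics/w31.png

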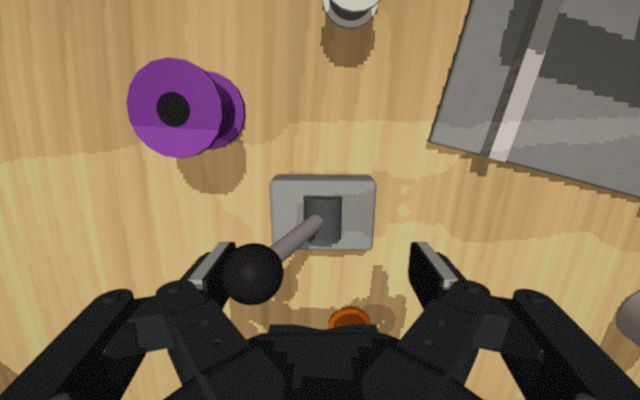

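```bash
python3 -m crank '[{"x":0,"y":0.8,"z":0.1,"spin":0},{"x":0,"y":1,"z":0.1,"spin":0},{"x":0,"y":1,"z":0.1,"spin":0},{"x":0,"y":1,"z":0,"spin":0},{"x":0,"y":1,"z":0,"spin":0}]';python3 -c "
from ov import *
st()
b=vision.get_image('wrist'); cv2.imwrite('pics/w32.png',b)"
```

```text
clock: 60.1
eef_pos: [472.8, -57.3, 59.8]
tool_rot: [3.141, 0.0, 1.635]
force: [-0.8, 0.4, -0.2]
width: 85.4
t 60.1 pos [472.8 -57.3  59.8] rot [3.141 0.    1.635] F [-0.8  0.4 -0.2] w 85.4 q [-0.15  0.71  0.31  2.14 -0.57  0.38  0.69]
```

View pics/w32.png

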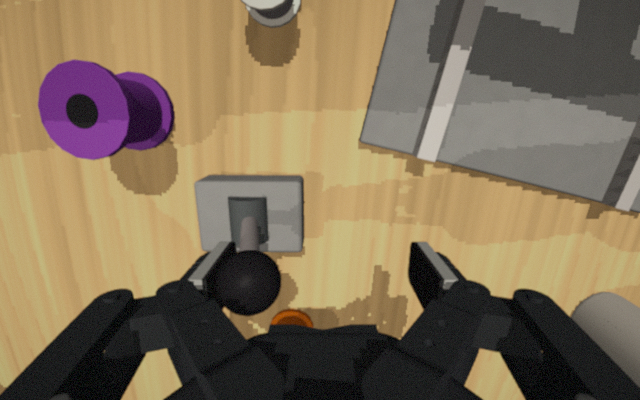

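Lever is about vertical. Keep pushing.

```bash
python3 -m crank '[{"x":0,"y":0.7,"z":0,"spin":0},{"x":0,"y":0.7,"z":0,"spin":0},{"x":0,"y":0.6,"z":0,"spin":0},{"x":0,"y":0.5,"z":0,"spin":0},{"x":0,"y":0,"z":0,"spin":0}]';python3 -c "
from ov import *
st()
b=vision.get_image('wrist'); cv2.imwrite('pics/w33.png',b)"
```

```text
clock: 60.65
eef_pos: [490.5, -55.9, 58.9]
tool_rot: [-3.13, -0.002, 1.634]
force: [-10.1, -2.3, 4.3]
width: 85.6
t 60.65 pos [490.5 -55.9  58.9] rot [-3.130e+00 -2.000e-03  1.634e+00] F [-10.1  -2.3   4.3] w 85.6 q [-0.17  0.73  0.34  2.08 -0.55  0.43  0.67]
```

View pics/w33.png

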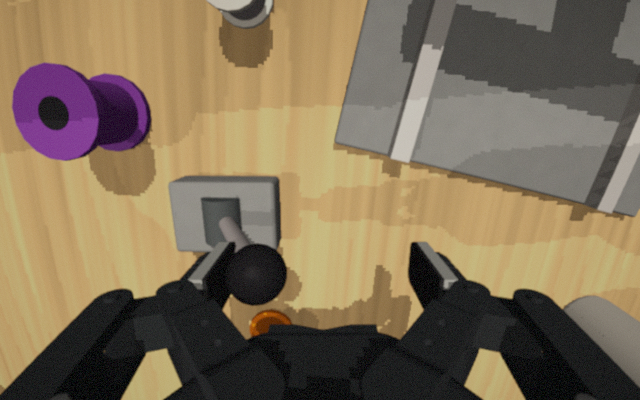

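```bash
python3 -m crank '[{"x":0,"y":-0.8,"z":0,"spin":0},{"x":0,"y":0,"z":0,"spin":0},{"x":0,"y":0,"z":0,"spin":0}]';python3 -c "
from ov import *
st()
b=vision.get_image('wrist'); cv2.imwrite('pics/w34.png',b); w=cam('wrist')
r=vision.place_of('switch_tip','wrist'); print(r)
for x in r[:2]: print([onz(w,x['point'],z).round(1).tolist() for z in (85,90,95)])
b=vision.get_image('scene'); cv2.imwrite('pics/s34.png',cv2.resize(b[110:230,210:350],None,fx=5,fy=5)); S=cam('scene')
r=vision.place_of('switch_tip','scene'); print(r)
for x in r[:2]: print([onz(S,x['point'],z).round(1).tolist() for z in (85,90,95)])
"
```

```text
clock: 61.0
eef_pos: [489.5, -56.3, 60.1]
tool_rot: [3.14, 0.0, 1.635]
force: [-1.6, 0.0, 0.6]
width: 84.8
t 61.0 pos [489.5 -56.3  60.1] rot [3.14  0.    1.635] F [-1.6  0.   0.6] w 84.8 q [-0.16  0.72  0.33  2.1  -0.56  0.41  0.68]
[{'point': [261.6, 271.4], 'score': 0.92}]
[[461.4, -59.3, 85.0], [462.4, -56.3, 90.0], [463.4, -53.3, 95.0]]
[{'point': [281.9, 189.5], 'score': 0.56}]
[[457.9, -64.7, 85.0], [462.6, -66.6, 90.0], [467.4, -68.4, 95.0]]
```

View pics/w34.png

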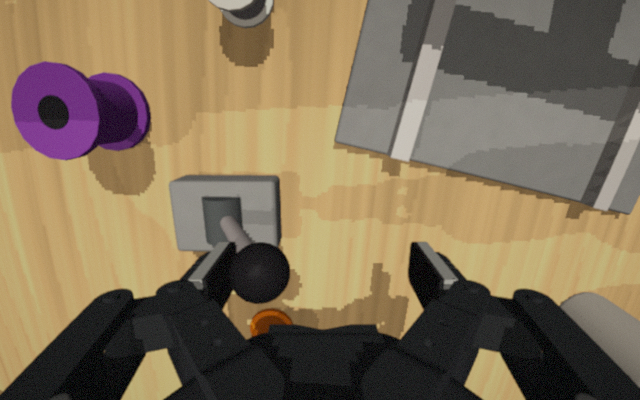

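View pics/s34.png

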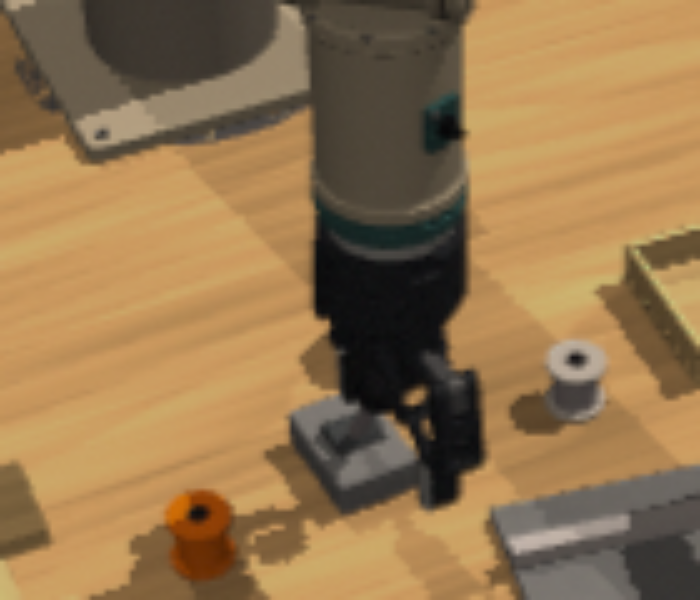

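```bash
python3 -m crank '[{"x":0,"y":-0.5,"z":0,"spin":0},{"x":0,"y":0,"z":-1,"spin":0},{"x":0,"y":0,"z":-2.5,"spin":0},{"x":0,"y":0,"z":-4,"spin":0},{"x":0,"y":0,"z":-4,"spin":0}]';python3 -m crank '[{"x":0,"y":-1,"z":-4,"spin":0},{"x":0,"y":-1,"z":-4,"spin":0},{"x":0,"y":0,"z":0,"spin":0},{"x":0,"y":0,"z":0,"spin":0}]';python3 -c "
from ov import *
st()
for n in ('scene','side','wrist'):
    cv2.imwrite(f'pics/{n}35.png',vision.get_image(n))"
```

```text
clock: 61.7
eef_pos: [482.8, -56.7, 176.5]
tool_rot: [-3.14, 0.0, 1.634]
force: [1.2, 0.9, -0.4]
width: 85.6
clock: 62.1
eef_pos: [463.6, -57.6, 256.1]
tool_rot: [3.139, -0.001, 1.635]
force: [-0.4, 0.3, -0.1]
width: 85.4
t 62.1 pos [463.6 -57.6 256.1] rot [ 3.139e+00 -1.000e-03  1.635e+00] F [-0.4  0.3 -0.1] w 85.4 q [-0.39  0.39  0.62  1.99 -0.3   0.85  0.46]
```

View pics/scene35.png

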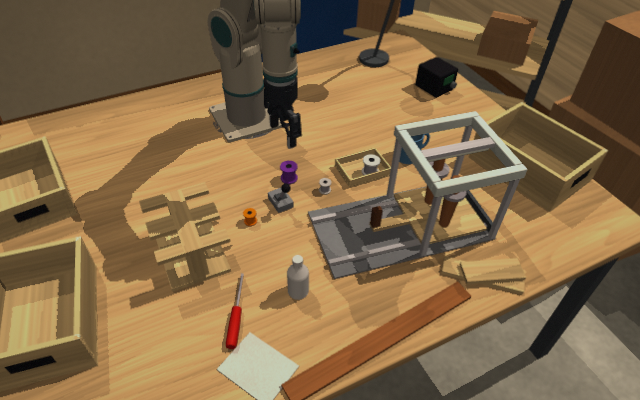

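View pics/side35.png

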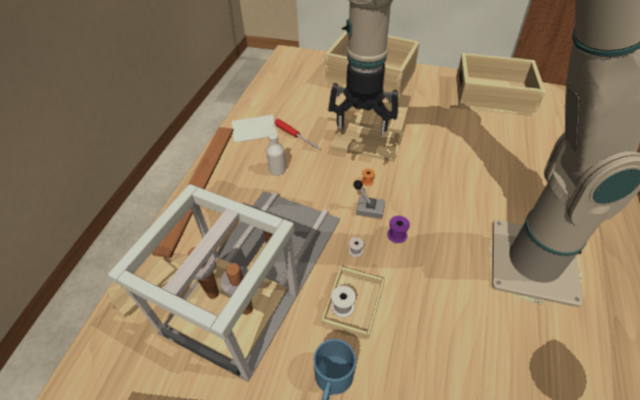

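View pics/wrist35.png

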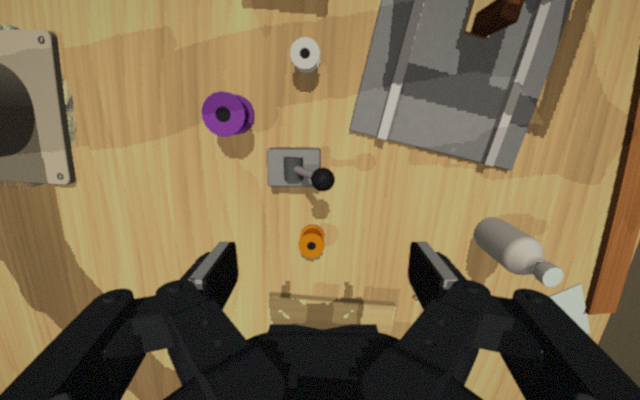

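```bash
python3 -c "
from ov import *
w,S,D=cam('wrist'),cam('scene'),cam('side')
print('tip',tri([w,S,D],[(322,179),(286,188),(359,185)]))
print('reel',onz(S,(372,159.5),55),onz(D,(343.5,296),55))
dv=np.array([632.7-593.8,128.5+107.0])
for n,o,wd,k in [('scene',(370,100),(160,160),4),('side',(110,180),(200,200),3.5)]:
    a=cv2.imread(f'pics/{n}35.png'); o=np.array(o); a=cv2.resize(a[o[1]:o[1]+wd[1],o[0]:o[0]+wd[0]],None,fx=k,fy=k,interpolation=cv2.INTER_CUBIC); c=cam(n)
    for q in [(670.8,62.8),(582.1,77.6)]:
        for r,h in [(14,0),(31,125),(14,167)]: circ(a,c,(q[0]+dv[0],q[1]+dv[1],30+h),r,(255,0,0),k,o)
    cv2.imwrite(f'pics/{n}36.png',a[:590])
"
```

```text
tip (array([460.8030311 , -55.37110264,  90.22666944]), np.float64(1.7515541041805776))
reel [427.78389806 239.19616051  55.        ] [425.72632708 237.67014564  55.        ]
```

View pics/scene36.png

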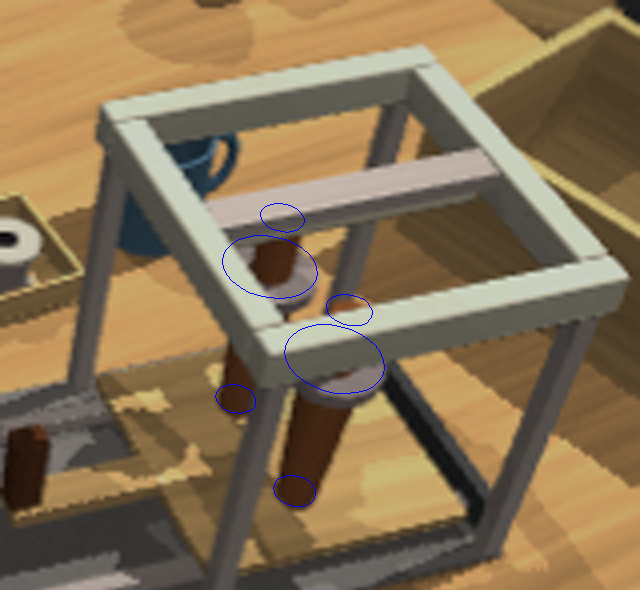

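View pics/side36.png

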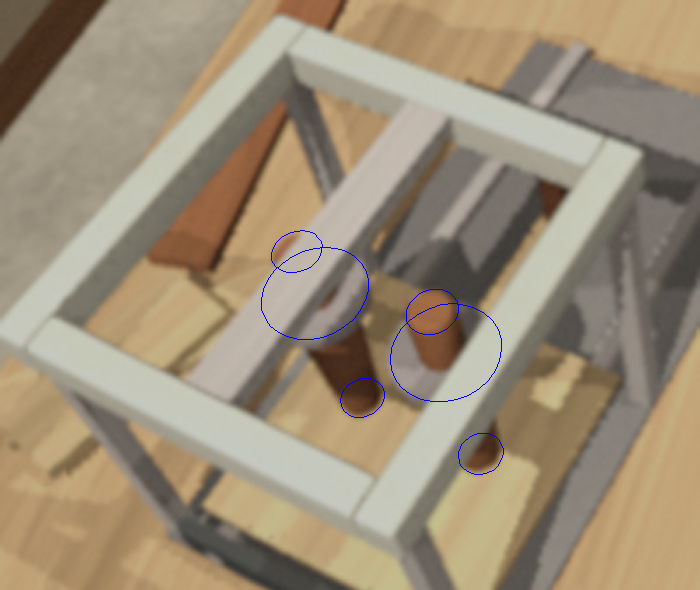

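```bash
python3 -c "
from cell import ctrl
print(ctrl.finish_job())"
```

```text
the job is handed in; nothing more can be done
None
```

I pulled the sled fully out and put the larger white reel in the tray. Both legs in the rack (only two were there) now stand on the sled. I pushed the sled home, then flipped the switch on, and handed the job in at about 62 s of the 210 s. No verdict was reported.

What the last checks showed before handing in:
- **Sled:** the handle moved about 239 mm of the 240 mm travel, measured at the gripper. I stopped just short of pressing the end stop.
- **Legs:** in the scene and side pictures both legs match their expected upright outline at foot and tenon top. The canopy bars hide part of each collar, so that part could not be checked.
- **Switch:** the lever tip moved about 76 mm of the 77 mm expected, and a firm resistance of about 10 N stopped the push at the end.
- **Reel:** it lies inside the tray but about 2 cm off where I released it, roughly (427, 238) mm against (409, 222) mm. It may have been nudged after I let go; it is still within the limits, so I left it.
- **Bystanders and canopy:** the glue bottle, mug and screwdriver look unmoved in the pictures. I saw no contact with the canopy, and the highest force in the readings was about 10 N, at the switch.

One measurement disagreed. The rail direction I fitted at first was about 0.01 rad off, which showed as small sideways forces under 5 N while pushing. I corrected for it on the way.

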